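Put the coffee measure and the jar lids back where they belong

TASK

The coffee things have been washed and dried and stand stacked on the drying mat: take the stack apart. Open the wooden coffee box, stand the steel measure upright in it and shut the box again, and set each lid, plug down, on the jar it fits so that it sits level and fully home. Leave the jars standing where they are.

Things in the scene. Friction and masses are not known exactly. Their poses are not given: they have to be found in the camera images.
- measure_c (a point): coffee measure, top of the stack: a small steel cup, 34 mm diameter, 34 mm tall, mouth up, 40 g, with a flat tab handle 12 mm wide at its rim that points along its own +x and ends 51 mm from its axis. This point is on the axis, half-way up (17 mm above its underside); z is up
- lid_small_c (a point): small round wooden lid, second from the top of the stack: a disc 44 mm diameter and 11 mm thick, with a white tapered plug 7 mm deep under it (26 mm wide at the disc, 22 mm at its foot), 18 mm tall in all. It belongs on jar_small. This point is at its centre, 9 mm above the foot of the plug, 2 mm above the underside of the disc; z is up
- lid_square_c (a point): square wooden lid, third from the top: a plate 55 x 55 mm and 11 mm thick, with a square white plug 36 x 36 mm and 7 mm deep under it, 18 mm tall in all. It belongs on jar_square. This point is at its centre, 9 mm above the foot of the plug, 2 mm above the underside of the plate; x and y run square to its sides
- lid_large_c (a point): large round wooden lid, the bottom of the stack, its plug standing on a flat grey drying mat 4 mm thick: a disc 69 mm diameter and 11 mm thick, with a white tapered plug 7 mm deep under it (51 mm wide at the disc, 47 mm at its foot), 18 mm tall in all. It belongs on jar_large. This point is at its centre, 9 mm above the foot of the plug, 2 mm above the underside of the disc; z is up
- jar_small: small round white ceramic jar, open, loose, standing on the worktop: 42 mm outside diameter, mouth 34 mm, 60 mm tall, 0.2 kg. Origin at the centre of its underside; z is up
- jar_square: square white ceramic jar, open, loose, standing on the worktop: 53 x 53 mm outside, mouth 44 x 44 mm, 70 mm tall, 0.3 kg. Origin at the centre of its underside; x and y run square to its sides
- jar_large: large round white ceramic jar, open, loose, standing on the worktop: 66 mm outside diameter, mouth 57 mm, 70 mm tall, 0.35 kg. Origin at the centre of its underside; z is up
- coffee_box: wooden coffee box, fixed to the worktop, with a hinged lid: 130 mm along its x, 165 mm along its y, 62 mm tall without the lid; walls and floor 6 mm thick, empty inside (118 x 153 mm, 56 mm deep). Origin at the centre of its underside, x from the knob side to the hinge side. The hinge line runs along y at x = +65 mm, z = 62 mm
- box_lid (a joint): angle of the coffee box's lid: 0 = shut, grows as the lid's knob side rises and swings back over the hinge, up to 1.75 (past upright). The lid is a plate 130 x 165 x 8 mm, 150 g, on a stiff hinge that holds it at whatever angle it is left; moving it takes up to about 3 N at the knob. It may start slightly ajar
- box_lid_knob (a point): the steel knob on the lid, in the middle of the edge opposite the hinge: its head is 26 mm diameter and 14 mm thick on a thin neck, 30 mm tall in all. This point is in the middle of the head, 22 mm off the lid's top face, 100 mm from the hinge line along the lid (30 mm above the lid's underside); z points out of the lid along the knob
Things that resemble listed ones, but are neither listed nor needed, are in the scene too. What is shaped like the part that bears lid_large_c but yellow is not meant.

How it is judged:
By the outcome, as a careful person would: the job done as asked, in the order asked, and still so for the second after the job is handed in, with the robot touching nothing.
It also fails if it takes over 147 s, if anything falls off the work surface, if the arm or the gripper's body presses on something with over 40 N, if the wrist force passes 120 N, or if a joint passes its speed limit or range.

ROBOT

A 6-joint arm with a two-finger parallel gripper is mounted at the origin on the work surface. World frame = base frame: x ahead of the robot, y to its left, z up, the work surface at z = 0. Lengths are in m, angles in degrees, forces in N, time in s.
With the tool pointing down it reaches from about 0.25 to 0.725 m from the base axis. Payload 9.7 kg.
Tool frame: the origin (TCP) lies midway between the tips of the shut fingers; the grasp point (between the pads) lies 19 mm behind it; z points along the fingers, y is the line along which they close (so a half turn about z gives the same grasp; the last joint's range is limited). The gripper opens to 85 mm and grips with 20 to 120 N. Pads are 22 mm wide; open, the fingers measure 114 mm over their backs; the gripper's body (76 mm by 85 mm) begins 54 mm behind the grasp point. The pads swing forward as they close: fully open they stand 13 mm farther back than shut.
Start: joints at [-72.193, 4.979, 10.078, 95.1, 0, 90], TCP at [0.168, -0.524, 0.231] pointing down, gripper open.
Joint ranges: [-179.16, 179.16], [-48.56, 103.87], [-65.8, 70.77], [-126.05, 130.52], [-82.76, 87.17], [-180, 180]. Speed limits (degrees/s): [127.2, 127.2, 147.25, 180, 180, 180].

INTERFACE

Orientations are given as [roll, pitch, yaw] about the fixed x, y, z axes, in that order (R = Rz(yaw) Ry(pitch) Rx(roll)).
In Python, from workcell import bot gives the robot as it stands.
- The arm moves only by the shell command python3 -m crank 'ROWS' [FORCE]. ROWS is JSON, a list of rows, each an object with "gripper": the finger opening in mm, from 0 to 85.4; "travel": the shift along the tool's x, y, z in mm, a list of three; "twist": the turn, a rotation vector about the tool's x, y, z in rad, a list of three. In form: [{"gripper": gripper, "travel": [tx, ty, tz], "twist": [rx, ry, rz]}, ...]. A call has 1 to 12 rows; each row shifts and turns the commanded pose from where the row before left it, along the tool's axes as they then stand; what a row does not reach is not made up. A row lasts 1/8 s, in which the tool goes at most 62.5 mm and 10.7 degrees, less where a joint would pass 70% of its speed; a pose out of reach is approached as far as the arm can. A call is refused whole if a number of a shift passes 62.5 or a number of a turn 0.188, either way. A call with a gripper value outside its range is refused whole. The fingers move at their own pace and stop on an object; FORCE is the grip in N (left out, the last holds). Time passes only in rows, so rows that do not move let the fingers close. It gives the time, the measured TCP pose, the force, the opening and the grip force at its end, in the units of the state.
- bot.get_obs(): the state, without advancing time (a new reading comes with each control period).
- bot.camera(name): name is "scene" or "top" or "wrist"; returns the picture (480x640x3 uint8, red, green, blue); there is no depth.
- bot.calibration(name): a dict with "vfov" (degrees; the focal length in pixels is half the picture's height over the tangent of half this angle, whatever the lens; pixels are square), "cx", "cy" (the principal point, pixels), "k1" (the pictures are not rectified: a ray, as slopes to the right and down, at radius r is drawn at 1 + k1 r^2 times it, then the intrinsics apply), "camera_from_world" (4x4, takes a point from world to camera coordinates). Camera axes: x right, y down, z forward; pixel columns grow to the right and rows downward; lengths in m; the calibration is good to about 2 mm. A picture is of the moment at which its call begins: read the wrist's pose just before it. calibration takes no time and is no camera call; for the wrist camera it gives the pose at the moment of the call.
- bot.job_done(): hands the job in; it is judged then, once.
The state is a dict: "time": time; "q": joint angles; "qd": joint speeds; "joint_efforts": joint torques, N m; "ee_pos": TCP position; "tcp_rot": TCP orientation; "wrist_force": force on the tool from outside, world axes, zero at the start; "torque": the same for the moment, N m; "opening": finger opening in m; "grasp_force": force on a finger pad.
Only numpy, scipy, OpenCV 4.12 (cv2) and the standard library are available. Lean on these libraries where they do the work, as an engineer would, in place of code of your own. Each camera call takes 0.05 s, during which the arm holds its last target. There are 200 camera calls.

## Working session

There is one attempt and no reset: what is moved stays moved. The work goes in short steps, Python scripts to look and compute and a shell command to move; the robot and the scene stay as the last step left them, time stands still between calls to the robot, and variables do not carry over. Pictures are saved under pics/ and viewed, at most 14 in all, crops included, and the job is handed in when it is done.

```bash
ls; mkdir -p pics
cat > h.py <<'E'
import numpy as np,cv2,json
from workcell import bot
def save(n,f): 
    im=bot.camera(n); cv2.imwrite(f'pics/{f}.png',im[:,:,::-1]); return im
def cal(n):
    c=bot.calibration(n); f=240/np.tan(np.radians(c['vfov'])/2); return c,f
def ray(c,f,u,v):
    x=np.array([(u-c['cx'])/f,(v-c['cy'])/f]); y=x.copy()
    for _ in range(20): y=x/(1+c['k1']*(y@y))
    T=np.array(c['camera_from_world']); R=T[:3,:3]; o=-R.T@T[:3,3]; return o,R.T@np.array([y[0],y[1],1])
def onz(c,f,u,v,z):
    o,d=ray(c,f,u,v); return o+d*(z-o[2])/d[2]
def pix(c,f,p):
    T=np.array(c['camera_from_world']); q=T[:3,:3]@p+T[:3,3]; s=q[:2]/q[2]; s=s*(1+c['k1']*(s@s)); return s*f+[c['cx'],c['cy']]
E
python3 - <<'E'
from h import *
save('scene','scene0');save('top','top0');save('wrist','wrist0')
import pickle
pickle.dump({n:cal(n) for n in('scene','top','wrist')},open('cal0.pkl','wb'))
for n in('scene','top','wrist'):
    c,f=cal(n);T=np.array(c['camera_from_world']);print(n,f,-T[:3,:3].T@T[:3,3],T[:3,:3].round(3).tolist(),c['k1'],c['cx'],c['cy'])
print(bot.get_obs())
E
```

```text
pics
scene 589.590468761364 [ 1.35688531 -0.22541729  0.84284076] [[0.161, 0.987, 0.016], [0.631, -0.09, -0.771], [-0.759, 0.134, -0.637]] -0.07940167590749225 323.92286076022754 231.2132570231854
top 501.3348792950024 [ 0.39387956 -0.06837827  1.01329148] [[0.006, -1.0, -0.021], [-0.999, -0.005, -0.043], [0.043, 0.021, -0.999]] 0.03228810761189787 315.0783363333455 230.25026607875992
wrist 420.8485488215147 [ 0.24681025 -0.49856265  0.37294468] [[0.307, -0.952, -0.001], [-0.902, -0.291, 0.32], [-0.305, -0.097, -0.948]] -0.09007632026207958 319.5573795511103 236.30645693054873
{'time': 0.15, 'q': array([-7.21913493e+01,  5.00341715e+00,  1.00436323e+01,  9.50991135e+01,
       -1.01855053e-03,  8.99988291e+01]), 'qd': array([-0.01894354, -0.07247987,  0.24222701,  0.05656584,  0.00241681,
        0.12240535]), 'joint_efforts': array([ 8.68927891e-04, -5.20760071e+01,  4.65044832e+01,  1.38399392e-02,
        3.10116332e-05, -1.19017491e-05]), 'ee_pos': array([ 0.16815166, -0.5234761 ,  0.23073899]), 'tcp_rot': array([-1.79941102e+02,  1.01734634e-03,  1.78098227e+01]), 'wrist_force': array([-0.35312293, -0.29418179,  0.62602232]), 'torque': array([ 0.03245597,  0.04062896, -0.00163775]), 'grasp_force': 0.0, 'opening': 0.08566076454121951}
```

View pics/top0.png

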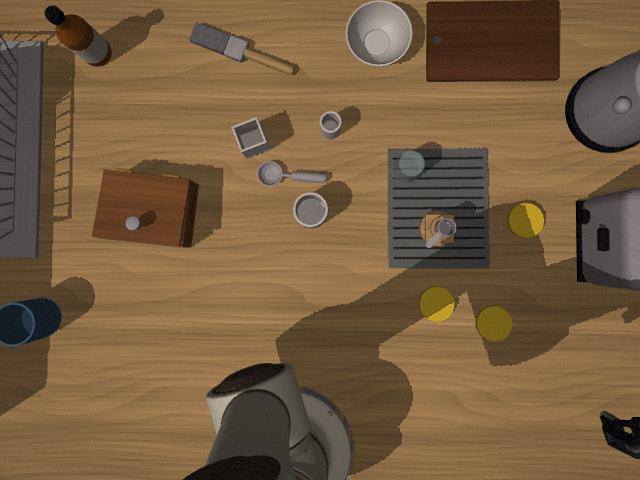

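View pics/scene0.png

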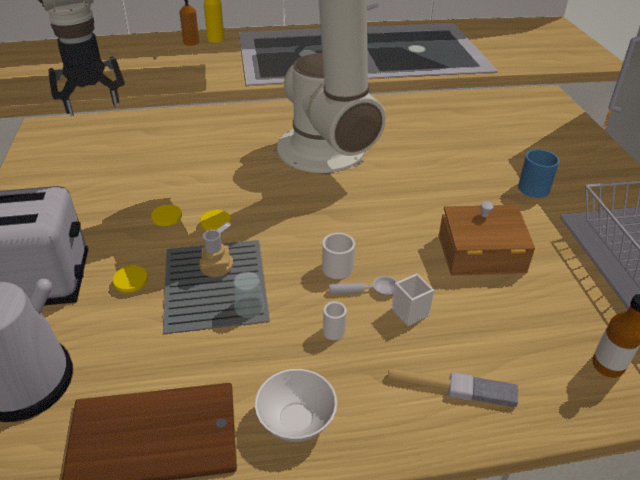

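The box is at top px (145,208) with its knob at (133,223), on the robot side. The jars are at (310,210), (330,125) and (249,136). The stack on the grey mat is at (437,228). There are three yellow discs at (527,219), (437,304) and (494,323). They have the large lid's shape but are yellow, so I won't use them. I'll confirm this in one enlarged crop.

Run:
```python
import cv2,numpy as np
t=cv2.imread('pics/top0.png');s=cv2.imread('pics/scene0.png')
r=lambda im,x,y,w,h:cv2.resize(im[y:y+h,x:x+w],(400,300),interpolation=cv2.INTER_CUBIC)
cv2.imwrite('pics/crop0.png',np.vstack([np.hstack([r(t,392,190,100,75),r(s,165,205,100,75)]),np.hstack([r(t,90,160,120,90),r(t,225,100,160,120)])]))
```

```text
(no output)
```

View pics/crop0.png

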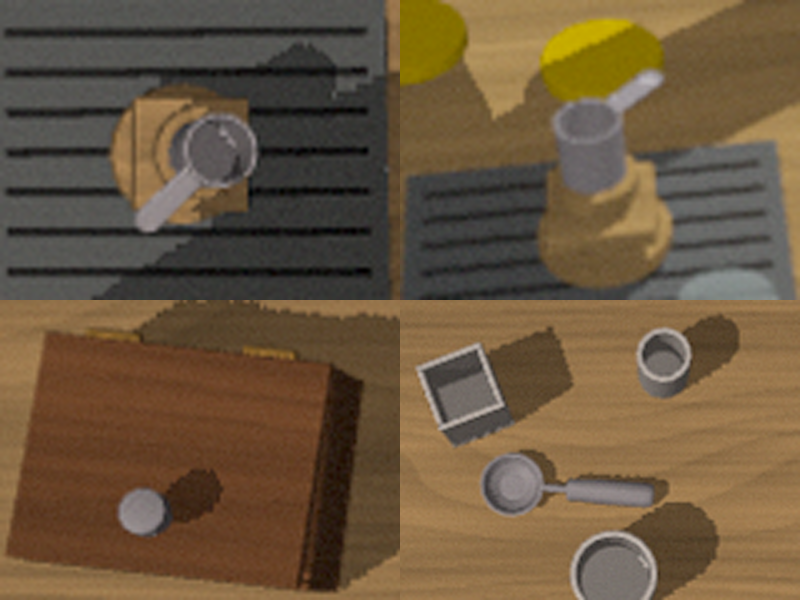

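The crop shows the stack, top to bottom: steel measure with its rim at px (447,227) and tab towards lower left, then the round, square and large lids, all plain wood. The yellow discs lie off the mat and are ruled out. The box hinges are on the far side, and the jar mouths are empty.

```bash
cat >> h.py <<'E'
def tri(a,b):
    (o1,d1),(o2,d2)=a,b
    s=np.linalg.lstsq(np.c_[d1,-d2],o2-o1,rcond=None)[0]; p,q=o1+s[0]*d1,o2+s[1]*d2
    return (p+q)/2,np.linalg.norm(p-q)
def go(x,y,z,yaw):
    "rows' sums from the present pose (tool down): travel in tool axes after the turn, twist z"
    o=bot.get_obs(); p=o['ee_pos']; w=o['tcp_rot'][2]; d=np.array([x,y,z])-p
    t=np.radians((w-yaw+180)%360-180); 
    f=lambda a:np.round(1000*np.array([d[0]*np.cos(a)+d[1]*np.sin(a),d[0]*np.sin(a)-d[1]*np.cos(a),-d[2]]),1)
    print('twist z',round(t,3),'travel after turn',f(np.radians(yaw)),'before turn',f(np.radians(w)))
E
python3 - <<'E'
from h import *;import pickle
C=pickle.load(open('cal0.pkl','rb'));t=C['top'];s=C['scene']
print('knob',tri(ray(*t,133,223.4),ray(*s,487,209)), onz(*t,133,223.4,.099))
L=[onz(*t,*p,.07) for p in [(103.5,169.6),(190,179.5),(179.5,246.5),(92.4,236.5)]]
print('lid corners',np.round(L,4))
for n,p,z in [('small',(330.6,122.4),.06),('large',(310.6,208.8),.07),('square',(249.4,134.8),.07),('measure rim',(447,227.5),.092)]: print(n,onz(*t,*p,z))
S=[onz(*t,225+(a-400)/2.5,100+(b-300)/2.5,.07) for a,b in[(418,368),(482,345),(505,406),(438,430)]]
print('sq',np.round(S,4))
Q=[onz(*t,392+a/4,190+b/4,.04) for a,b in[(133,98),(248,98),(248,212)]];print('sqlid',np.round(Q,4))
h0=onz(*t,392+220/4,190+150/4,.092);h1=onz(*t,392+147/4,190+218/4,.092);print('handle',np.degrees(np.arctan2(*(h1-h0)[1::-1])),h0)
E
```

```text
knob (array([0.44410582, 0.28483658, 0.0966751 ]), np.float64(0.0014503746798568708)) [0.44414522 0.28469865 0.099     ]
lid corners [[0.5477 0.3539 0.07  ]
 [0.5297 0.1894 0.07  ]
 [0.4025 0.2072 0.07  ]
 [0.4206 0.3719 0.07  ]]
small [ 0.6420395  -0.07691692  0.06      ]
large [ 0.47496723 -0.03988311  0.07      ]
square [0.61550504 0.07738667 0.07      ]
measure rim [ 0.43976483 -0.28996832  0.092     ]
sq [[0.63   0.1103 0.07  ]
 [0.6477 0.0617 0.07  ]
 [0.601  0.0437 0.07  ]
 [0.5826 0.0946 0.07  ]]
sqlid [[ 0.4673 -0.2609  0.04  ]
 [ 0.4675 -0.316   0.04  ]
 [ 0.4125 -0.3157  0.04  ]]
handle 133.26597858560166 [ 0.43976483 -0.28996832  0.092     ]
```

```bash
python3 -c "
from h import *
go(.436,.285,.17,-6.2)"; python3 -m crank '[{"gripper":60,"travel":[0,0,0],"twist":[0,0,0.14]},{"gripper":60,"travel":[0,0,0],"twist":[0,0,0.14]},{"gripper":60,"travel":[0,0,0],"twist":[0,0,0.14]}]' 20; python3 -c "
from h import *
go(.436,.285,.17,-6.2)"
```

```text
twist z 0.419 travel after turn [ 179.  -832.7   60.7] before turn [ 502.3 -687.8   60.7]
time: 0.52
ee_pos: [0.1682, -0.5236, 0.231]
tcp_rot: [-180.0, 0.0, -6.5]
wrist_force: [-0.6, 0.5, -0.5]
opening: 0.0602
grasp_force: 0.0
twist z -0.006 travel after turn [ 178.9 -832.8   61. ] before turn [ 174.2 -833.8   61. ]
```

```bash
python3 -m crank '[{"gripper":60,"travel":[20,-30,0],"twist":[0,0,0]},{"gripper":60,"travel":[20,-50,0],"twist":[0,0,0]},{"gripper":60,"travel":[20,-50,0],"twist":[0,0,0]},{"gripper":60,"travel":[20,-50,0],"twist":[0,0,0]},{"gripper":60,"travel":[20,-50,0],"twist":[0,0,0]},{"gripper":60,"travel":[20,-50,0],"twist":[0,0,0]},{"gripper":60,"travel":[20,-50,0],"twist":[0,0,0]},{"gripper":60,"travel":[20,-50,0],"twist":[0,0,0]},{"gripper":60,"travel":[10,-50,0],"twist":[0,0,0]},{"gripper":60,"travel":[5,-50,0],"twist":[0,0,0]},{"gripper":60,"travel":[0,-50,0],"twist":[0,0,0]},{"gripper":60,"travel":[0,-50,0],"twist":[0,0,0]}]'
python3 -m crank '[{"gripper":60,"travel":[0,-50,0],"twist":[0,0,0]},{"gripper":60,"travel":[0,-50,10],"twist":[0,0,0]},{"gripper":60,"travel":[0,-50,20],"twist":[0,0,0]},{"gripper":60,"travel":[0,-50,20],"twist":[0,0,0]},{"gripper":60,"travel":[0,-50,10],"twist":[0,0,0]},{"gripper":60,"travel":[0,0,0],"twist":[0,0,0]}]'
python3 - <<'E'
from h import *
c,f=cal('wrist');save('wrist','w1');T=np.array(c['camera_from_world']).tolist()
import pickle;pickle.dump((c,f),open('w1.pkl','wb'));go(.440,.2848,.079,-6.2)
E
```

```text
time: 2.02
ee_pos: [0.4011, -0.0114, 0.2318]
tcp_rot: [-177.9, 0.0, -3.0]
wrist_force: [-0.5, 0.6, 0.2]
opening: 0.0598
grasp_force: 0.0
time: 2.78
ee_pos: [0.4042, 0.0911, 0.192]
tcp_rot: [-171.5, 0.2, 6.9]
wrist_force: [0.2, -0.6, 0.1]
opening: 0.0601
grasp_force: 0.0
twist z 0.227 travel after turn [  14.4 -197.   113.5] before turn [  58.4 -188.7  113.5]
```

View pics/w1.png

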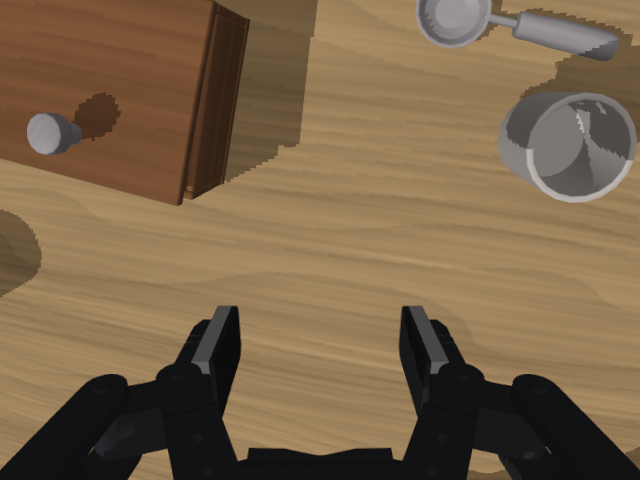

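The picture shows the knob at (48,133), the box's near right corner at (180,205) and the large jar at (580,148), with the fingers at (220,330) and (425,330). The fast rows fell short and let the tool tilt, so I'll move slower and correct the tilt.

```bash
cat >> h.py <<'E'
from scipy.spatial.transform import Rotation as Ro
def go(x,y,z,yaw,pitch=0,roll=180):
    o=bot.get_obs(); R=Ro.from_euler('xyz',o['tcp_rot'],degrees=True); G=Ro.from_euler('xyz',[roll,pitch,yaw],degrees=True)
    d=np.array([x,y,z])-o['ee_pos']
    print('twist',(R.inv()*G).as_rotvec().round(3),'travel after turn',(1000*G.inv().apply(d)).round(1))
E
python3 -c "
from h import *
go(.440,.2848,.14,-6.2)"; python3 -m crank '[{"gripper":60,"travel":[0,0,0],"twist":[0,0,0]}]'; python3 -c "
from h import *
go(.440,.2848,.14,-6.2)"
```

```text
twist [-0.148  0.019  0.227] travel after turn [  14.4 -197.    52.5]
time: 2.95
ee_pos: [0.4047, 0.0898, 0.1929]
tcp_rot: [-171.5, 0.1, 6.7]
wrist_force: [0.3, -0.4, 0.7]
opening: 0.0595
grasp_force: 0.0
twist [-0.147  0.018  0.225] travel after turn [  14.  -197.6   52.9]
```

```bash
python3 -m crank '[{"gripper":60,"travel":[0,0,0],"twist":[-0.075,0.009,0.112]},{"gripper":60,"travel":[0,0,0],"twist":[-0.075,0.009,0.112]},{"gripper":60,"travel":[2,-15,6],"twist":[0,0,0]},{"gripper":60,"travel":[2,-28,8],"twist":[0,0,0]},{"gripper":60,"travel":[2,-30,8],"twist":[0,0,0]},{"gripper":60,"travel":[2,-30,8],"twist":[0,0,0]},{"gripper":60,"travel":[2,-30,8],"twist":[0,0,0]},{"gripper":60,"travel":[2,-30,8],"twist":[0,0,0]},{"gripper":60,"travel":[2,-25,7],"twist":[0,0,0]},{"gripper":60,"travel":[0,-10,0],"twist":[0,0,0]},{"gripper":60,"travel":[0,0,0],"twist":[0,0,0]}]'
python3 - <<'E'
from h import *
import pickle
C=pickle.load(open('cal0.pkl','rb'));t=C['top']
c,f=cal('wrist');im=save('wrist','w2')
print(pix(c,f,np.array([.4403,.2844,.092])),pix(c,f,np.array([.444,.2848,.099])))
# knob mask: grey, bright
hsv=cv2.cvtColor(im,cv2.COLOR_RGB2HSV);m=((hsv[...,1]<50)&(hsv[...,2]>90)).astype('u1')
n,l,s,ce=cv2.connectedComponentsWithStats(m)
for i in range(1,n):
    if s[i,4]>200: print(s[i],ce[i],onz(c,f,*ce[i],.099))
go(.440,.2848,.079,-6.2)
E
```

```text
time: 4.32
ee_pos: [0.4177, 0.0943, 0.1592]
tcp_rot: [-171.6, 0.3, 7.2]
wrist_force: [0.2, -0.3, 0.3]
opening: 0.0599
grasp_force: 0.0
[ 23.62387064 165.82516134] [ 13.24509806 161.54387216]
[ 421    0  219   73 7825] [509.54900958  37.15258786] [0.53383737 0.03500942 0.099     ]
[  509   114   131   128 10329] [579.32142511 179.62542356] [ 0.47883126 -0.01126664  0.099     ]
[  0 141  25  46 930] [ 10.35591398 163.90645161] [0.4423439  0.28707408 0.099     ]
twist [-0.145  0.023  0.232] travel after turn [   1.5 -192.    80.2]
```

View pics/w2.png

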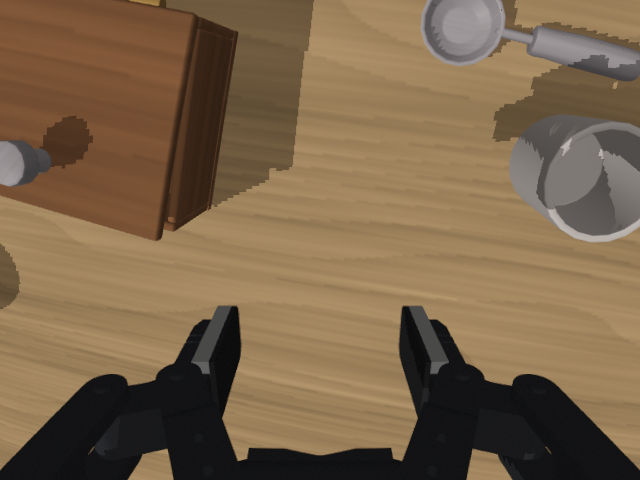

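The knob is at (12,163) and the picture is nearly the same: the arm barely moved sideways and didn't turn. Checking the joints.

```bash
python3 -c "
from h import *
o=bot.get_obs()
for k in('q','qd','joint_efforts','torque','wrist_force','ee_pos','tcp_rot'): print(k,o[k].round(3))"
```

```text
q [  7.112 -12.527 -14.818  88.051   8.395 179.944]
qd [-0.441 -0.075 -0.093  0.029 -0.045 -0.01 ]
joint_efforts [  0.312 -33.042  46.949   0.069   0.507  -0.   ]
torque [-0.099 -0.036  0.038]
wrist_force [ 0.408 -0.397  0.269]
ee_pos [0.418 0.094 0.159]
tcp_rot [-171.604    0.334    7.168]
```

Joint 6 is at its +180 limit (yaw = q1 − q6 + 180). At the box I'll therefore use yaw 174, where q6 is about 39.

```bash
python3 -m crank '[{"gripper":60,"travel":[0,0,0],"twist":[-0.145,0.02,0]},{"gripper":60,"travel":[0,0,0],"twist":[0,0,-0.12]},{"gripper":60,"travel":[0,0,0],"twist":[0,0,-0.18]},{"gripper":60,"travel":[0,0,0],"twist":[0,0,-0.18]},{"gripper":60,"travel":[0,0,0],"twist":[0,0,-0.18]},{"gripper":60,"travel":[0,0,0],"twist":[0,0,-0.18]},{"gripper":60,"travel":[0,0,0],"twist":[0,0,-0.18]},{"gripper":60,"travel":[0,0,0],"twist":[0,0,-0.18]},{"gripper":60,"travel":[0,0,0],"twist":[0,0,-0.18]},{"gripper":60,"travel":[0,0,0],"twist":[0,0,-0.18]},{"gripper":60,"travel":[0,0,0],"twist":[0,0,-0.18]},{"gripper":60,"travel":[0,0,0],"twist":[0,0,-0.18]}]'
python3 -m crank '[{"gripper":60,"travel":[0,0,0],"twist":[0,0,-0.18]},{"gripper":60,"travel":[0,0,0],"twist":[0,0,-0.18]},{"gripper":60,"travel":[0,0,0],"twist":[0,0,-0.18]},{"gripper":60,"travel":[0,0,0],"twist":[0,0,-0.18]},{"gripper":60,"travel":[0,0,0],"twist":[0,0,-0.18]},{"gripper":60,"travel":[0,0,0],"twist":[0,0,-0.1]},{"gripper":60,"travel":[0,0,0],"twist":[0,0,0]}]'
python3 -c "
from h import *
go(.440,.2848,.14,173.8)"
```

```text
time: 5.88
ee_pos: [0.4214, 0.0697, 0.1592]
tcp_rot: [178.9, -0.8, 119.1]
wrist_force: [-0.4, 0.2, -0.2]
opening: 0.0602
grasp_force: 0.0
time: 6.75
ee_pos: [0.4214, 0.0698, 0.1592]
tcp_rot: [178.7, 0.5, 176.0]
wrist_force: [0.3, 0.2, 0.1]
opening: 0.06
grasp_force: 0.0
twist [0.022 0.009 0.038] travel after turn [  4.7 215.8  19.2]
```

```bash
python3 -m crank '[{"gripper":60,"travel":[0,15,0],"twist":[0.022,0.009,0.038]},{"gripper":60,"travel":[0,30,0],"twist":[0,0,0]},{"gripper":60,"travel":[0,35,0],"twist":[0,0,0]},{"gripper":60,"travel":[0,35,4],"twist":[0,0,0]},{"gripper":60,"travel":[1,35,5],"twist":[0,0,0]},{"gripper":60,"travel":[1,35,5],"twist":[0,0,0]},{"gripper":60,"travel":[2,21,5],"twist":[0,0,0]},{"gripper":60,"travel":[0,10,0],"twist":[0,0,0]},{"gripper":60,"travel":[0,0,0],"twist":[0,0,0]}]'
cat >> h.py <<'E'
def blobs(im,m,z,c,f,amin=200):
    n,l,s,ce=cv2.connectedComponentsWithStats(m.astype('u1'))
    for i in range(1,n):
        if s[i,4]>amin: print('box',s[i],'c',ce[i].round(1),'at',onz(c,f,*ce[i],z).round(4))
E
python3 - <<'E'
from h import *
c,f=cal('wrist');im=save('wrist','w3')
print(pix(c,f,np.array([.4403,.2844,.099])))
hsv=cv2.cvtColor(im,cv2.COLOR_RGB2HSV);blobs(im,(hsv[...,1]<50)&(hsv[...,2]>90),.099,c,f)
go(.440,.2848,.079,173.8)
E
```

```text
time: 7.88
ee_pos: [0.4398, 0.2852, 0.1404]
tcp_rot: [-180.0, -0.0, 173.9]
wrist_force: [-0.4, -0.1, -0.3]
opening: 0.0598
grasp_force: 0.0
[317.74832331 277.23455739]
box [ 602  196   38  273 4934] c [627.1 367.9] at [0.5145 0.4488 0.099 ]
box [ 285  256   55   62 2547] c [312.6 288.4] at [0.4459 0.2813 0.099 ]
box [191 306  40  68 985] c [210.1 338.8] at [0.4687 0.2264 0.099 ]
box [409 306  40  67 967] c [428.8 338.2] at [0.48   0.3368 0.099 ]
box [   0  358   71   52 2303] c [ 39.5 383.4] at [0.4894 0.1231 0.099 ]
twist [ 0.    -0.     0.001] travel after turn [-0.1  0.  61.5]
```

View pics/w3.png

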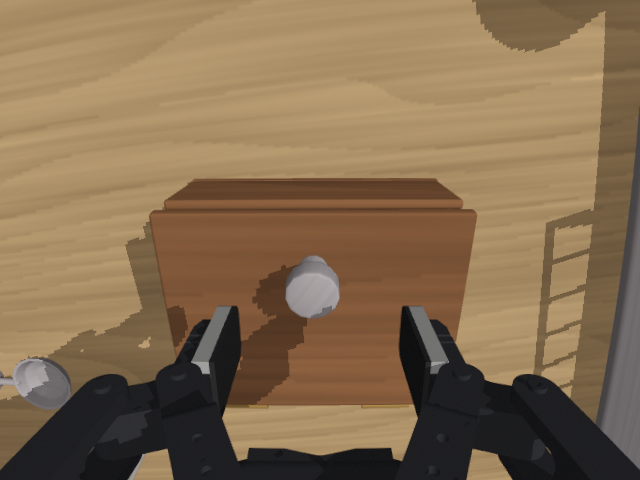

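The knob head is at (312,290) between the open fingers at (220,330) and (425,330), about 4 mm off centre. Correct that, descend and grip.

```bash
python3 -m crank '[{"gripper":60,"travel":[-5,-2.5,0],"twist":[0,0,0]},{"gripper":60,"travel":[0,0,20],"twist":[0,0,0]},{"gripper":60,"travel":[0,0,25],"twist":[0,0,0]},{"gripper":60,"travel":[0,0,11],"twist":[0,0,0]},{"gripper":10,"travel":[0,0,0],"twist":[0,0,0]},{"gripper":10,"travel":[0,0,0],"twist":[0,0,0]},{"gripper":10,"travel":[0,0,0],"twist":[0,0,0]},{"gripper":10,"travel":[0,0,0],"twist":[0,0,0]},{"gripper":10,"travel":[0,0,0],"twist":[0,0,0]}]' 30
python3 - <<'E'
from h import *
c,f=cal('wrist');save('wrist','w4')
E
```

```text
time: 9.05
ee_pos: [0.4446, 0.2813, 0.0851]
tcp_rot: [-179.9, 0.0, 173.8]
wrist_force: [-1.7, -7.6, -0.6]
opening: 0.024
grasp_force: 29.6
```

View pics/w4.png

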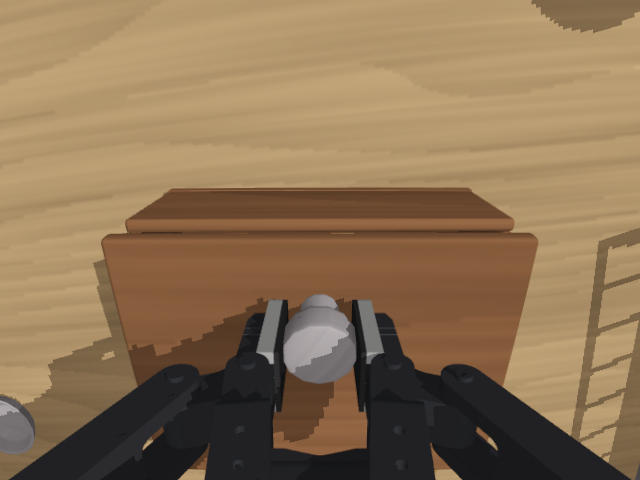

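Gripped (24 mm opening, 30 N), with the knob between the pads at (320,345). Now I'll swing the lid up along its arc and let the knob pivot between the pads.

```bash
python3 -m crank '[{"gripper":10,"travel":[-3,0,-8.5],"twist":[0,0,0]},{"gripper":10,"travel":[-3.7,0,-8.4],"twist":[0,0,0]},{"gripper":10,"travel":[-4.5,0,-8],"twist":[0,0,0]},{"gripper":10,"travel":[-5.1,0,-7.5],"twist":[0,0,0]},{"gripper":10,"travel":[-5.8,0,-7],"twist":[0,0,0]},{"gripper":10,"travel":[-6.3,0,-6.6],"twist":[0,0,0]},{"gripper":10,"travel":[-7,0,-6],"twist":[0,0,0]},{"gripper":10,"travel":[-7.3,0,-5.3],"twist":[0,0,0]}]'
python3 -m crank '[{"gripper":10,"travel":[-7.8,0,-4.6],"twist":[0,0,0]},{"gripper":10,"travel":[-8.2,0,-4],"twist":[0,0,0]},{"gripper":10,"travel":[-8.5,0,-3.2],"twist":[0,0,0]},{"gripper":10,"travel":[-8.8,0,-2.5],"twist":[0,0,0]},{"gripper":10,"travel":[-9,0,-1.7],"twist":[0,0,0]},{"gripper":10,"travel":[-9,0,-0.9],"twist":[0,0,0]}]'
python3 -c "
from h import *
save('scene','s1')"
```

```text
time: 10.1
ee_pos: [0.4879, 0.2765, 0.1389]
tcp_rot: [-179.8, -0.1, 173.8]
wrist_force: [12.5, -1.8, -29.5]
opening: 0.0238
grasp_force: 30.9
time: 10.85
ee_pos: [0.5363, 0.2714, 0.1544]
tcp_rot: [-179.8, -0.4, 173.9]
wrist_force: [-2.8, 0.8, -26.9]
opening: 0.0234
grasp_force: 30.9
```

View pics/s1.png

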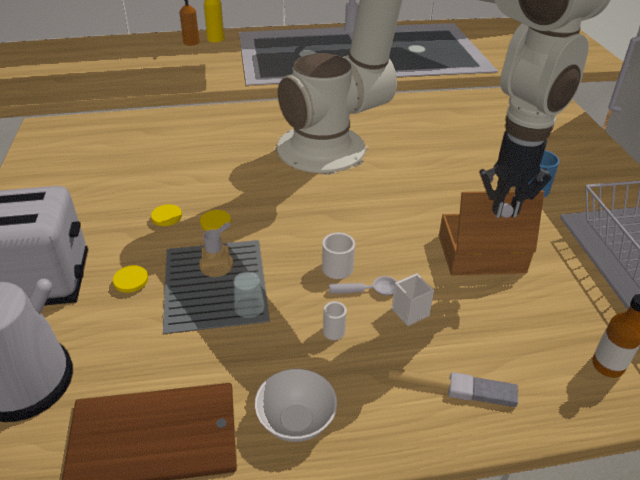

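The lid is up at about 70°, with the gripper on the knob at (510,210). The wrist reads a 27 N pull, so my arc is slightly too high. I'll ease down while going on past upright.

```bash
python3 -m crank '[{"gripper":10,"travel":[-8,0,2],"twist":[0,0,0]},{"gripper":10,"travel":[-9,0,2],"twist":[0,0,0]},{"gripper":10,"travel":[-9,0,2],"twist":[0,0,0]},{"gripper":10,"travel":[-9,0,2.5],"twist":[0,0,0]},{"gripper":10,"travel":[-8.5,0,3],"twist":[0,0,0]},{"gripper":10,"travel":[-4,0,1.5],"twist":[0,0,0]}]'
python3 -c "
from h import *
save('scene','s2')"
```

```text
time: 11.65
ee_pos: [0.5842, 0.2666, 0.1449]
tcp_rot: [-179.9, -0.2, 173.9]
wrist_force: [-9.1, -3.4, -11.3]
opening: 0.024
grasp_force: 31.6
```

```bash
python3 -m crank '[{"gripper":50,"travel":[0,0,0],"twist":[0,0,0]},{"gripper":50,"travel":[0,0,0],"twist":[0,0,0]},{"gripper":50,"travel":[0,0,0],"twist":[0,0,0]},{"gripper":60,"travel":[-2,0,-15],"twist":[0,0,0]},{"gripper":60,"travel":[-2,0,-25],"twist":[0,0,0]},{"gripper":60,"travel":[0,0,-30],"twist":[0,0,0]},{"gripper":60,"travel":[0,0,-30],"twist":[0,0,0]},{"gripper":60,"travel":[0,-20,0],"twist":[0,0,0]}]'
python3 - <<'E'
from h import *
save('scene','s3');im=save('top','t3');go(.42,-.27,.2,133)
a=cv2.imread('pics/s3.png');b=cv2.imread('pics/t3.png')
cv2.imwrite('pics/s3c.png',np.hstack([cv2.resize(a[150:300,400:600],(400,300)),cv2.resize(b[130:280,60:260],(400,300))]))
E
```

```text
time: 12.7
ee_pos: [0.5879, 0.2476, 0.2489]
tcp_rot: [179.8, 0.2, 174.0]
wrist_force: [0.1, -1.0, 0.0]
opening: 0.0601
grasp_force: 0.0
twist [0.001 0.001 0.712] travel after turn [-262.8 -473.8   46.4]
```

View pics/s3c.png

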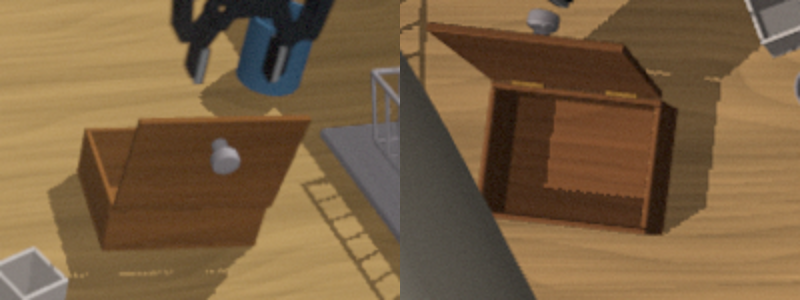

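The lid stands open past upright, with the knob behind it at (225,155) in the left panel and the box interior empty. Now to the stack.

```bash
python3 -m crank '[{"gripper":60,"travel":[0,0,0],"twist":[0,0,0.178]},{"gripper":60,"travel":[0,0,0],"twist":[0,0,0.178]},{"gripper":60,"travel":[0,0,0],"twist":[0,0,0.178]},{"gripper":60,"travel":[0,0,0],"twist":[0,0,0.178]},{"gripper":60,"travel":[-15,-28,0],"twist":[0,0,0]},{"gripper":60,"travel":[-22,-39,4],"twist":[0,0,0]},{"gripper":60,"travel":[-22,-39,4],"twist":[0,0,0]},{"gripper":60,"travel":[-22,-39,4],"twist":[0,0,0]},{"gripper":60,"travel":[-22,-39,4],"twist":[0,0,0]},{"gripper":60,"travel":[-22,-39,4],"twist":[0,0,0]},{"gripper":60,"travel":[-22,-39,4],"twist":[0,0,0]},{"gripper":60,"travel":[-22,-39,4],"twist":[0,0,0]}]'
python3 -m crank '[{"gripper":60,"travel":[-22,-39,4],"twist":[0,0,0]},{"gripper":60,"travel":[-22,-39,4],"twist":[0,0,0]},{"gripper":60,"travel":[-22,-39,4],"twist":[0,0,0]},{"gripper":60,"travel":[-22,-39,4],"twist":[0,0,0]},{"gripper":60,"travel":[-16,-28,4],"twist":[0,0,0]},{"gripper":60,"travel":[-10,-18,0],"twist":[0,0,0]},{"gripper":60,"travel":[0,0,0],"twist":[0,0,0]}]'
python3 - <<'E'
from h import *
c,f=cal('wrist');im=save('wrist','w5');print(pix(c,f,np.array([.4398,-.29,.092])))
go(.4398,-.29,.062,133);print(bot.get_obs()['q'].round(1))
E
```

```text
time: 14.3
ee_pos: [0.4816, -0.0835, 0.2166]
tcp_rot: [-180.0, -0.1, 133.1]
wrist_force: [-0.1, 0.5, 0.7]
opening: 0.0599
grasp_force: 0.0
time: 15.18
ee_pos: [0.4121, -0.3042, 0.1965]
tcp_rot: [-180.0, -0.1, 133.0]
wrist_force: [0.4, 1.2, -0.2]
opening: 0.0601
grasp_force: 0.0
[367.05234612 247.80428868]
twist [-0.    -0.002  0.   ] travel after turn [ -8.8  29.1 134.7]
[-36.3  -0.7   0.4  91.2   0.   10.7]
```

View pics/w5.png

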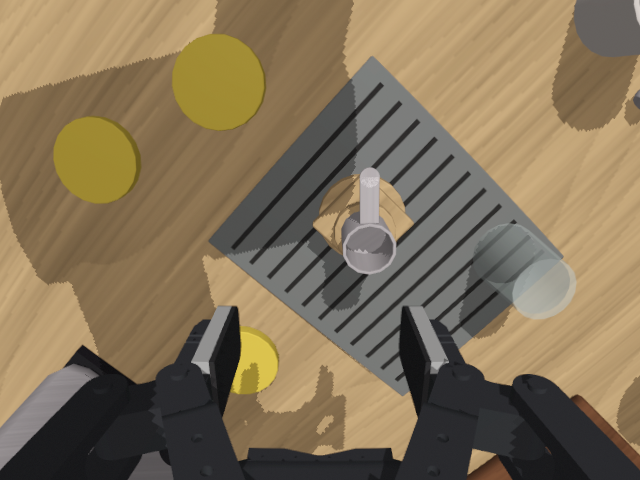

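The rim is at px (369,248), within 2 px of the prediction, and the tab points straight along tool x (image up). The glass at (540,285) is clear. Descend and grip the cup.

```bash
python3 -m crank '[{"gripper":62,"travel":[-4,15,10],"twist":[0,0,0]},{"gripper":62,"travel":[-5,15,20],"twist":[0,0,0]},{"gripper":62,"travel":[0,0,30],"twist":[0,0,0]},{"gripper":62,"travel":[0,0,30],"twist":[0,0,0]},{"gripper":62,"travel":[0,0,25],"twist":[0,0,0]},{"gripper":62,"travel":[0,0,16],"twist":[0,0,0]},{"gripper":62,"travel":[0,0,0],"twist":[0,0,0]}]' 20
python3 -m crank '[{"gripper":20,"travel":[0,0,0],"twist":[0,0,0]},{"gripper":20,"travel":[0,0,0],"twist":[0,0,0]},{"gripper":20,"travel":[0,0,0],"twist":[0,0,0]},{"gripper":20,"travel":[0,0,0],"twist":[0,0,0]},{"gripper":20,"travel":[0,0,0],"twist":[0,0,0]},{"gripper":20,"travel":[0,0,0],"twist":[0,0,0]}]' 25
```

```text
time: 16.1
ee_pos: [0.441, -0.2883, 0.0652]
tcp_rot: [-180.0, -0.1, 133.1]
wrist_force: [0.6, -0.3, -0.3]
opening: 0.0622
grasp_force: 0.0
time: 16.85
ee_pos: [0.4417, -0.2898, 0.0676]
tcp_rot: [180.0, 0.1, 133.1]
wrist_force: [0.5, 0.9, 5.6]
opening: 0.0333
grasp_force: 25.9
```

```bash
python3 -m crank '[{"gripper":20,"travel":[0,0,-8],"twist":[0,0,0]},{"gripper":20,"travel":[0,0,-25],"twist":[0,0,0]},{"gripper":20,"travel":[0,0,-30],"twist":[0,0,0]},{"gripper":20,"travel":[0,0,-35],"twist":[0,0,0]},{"gripper":20,"travel":[0,0,-35],"twist":[0,0,0]},{"gripper":20,"travel":[0,0,-35],"twist":[0,0,0]},{"gripper":20,"travel":[0,0,-12],"twist":[0,0,0]},{"gripper":20,"travel":[0,0,0],"twist":[0,0,0]}]'
python3 - <<'E'
from h import *
save('wrist','w6');save('top','t6');go(.478,.279,.22,173.8)
a=cv2.imread('pics/w6.png');b=cv2.imread('pics/t6.png')
cv2.imwrite('pics/w6c.png',np.hstack([cv2.resize(a[200:440,160:480],(400,300)),cv2.resize(b[190:265,392:492],(400,300))]))
E
```

```text
time: 17.85
ee_pos: [0.4413, -0.2897, 0.2464]
tcp_rot: [-180.0, 0.0, 133.1]
wrist_force: [0.5, -0.6, -0.7]
opening: 0.0333
grasp_force: 25.4
twist [ 0.    -0.003 -0.711] travel after turn [ 24.5 569.   24.9]
```

View pics/w6c.png

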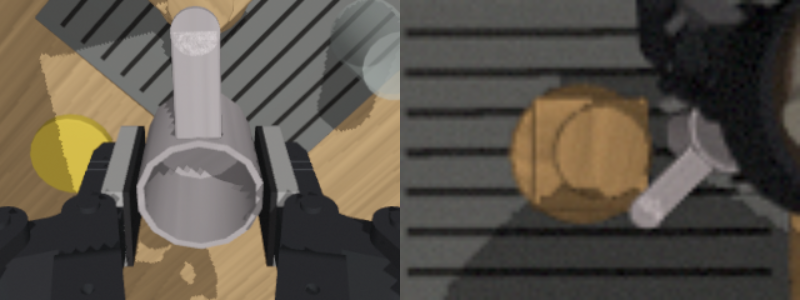

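The cup is held squarely in the pads, and the lids below are undisturbed: the small lid is centred near (600,150) in the right panel. Carry it to the box.

```bash
python3 -m crank '[{"gripper":20,"travel":[0,0,0],"twist":[0,0,-0.17]},{"gripper":20,"travel":[0,0,0],"twist":[0,0,-0.18]},{"gripper":20,"travel":[0,0,0],"twist":[0,0,-0.18]},{"gripper":20,"travel":[0,0,0],"twist":[0,0,-0.18]},{"gripper":20,"travel":[1.5,20,0],"twist":[0,0,0]},{"gripper":20,"travel":[1.5,35,0],"twist":[0,0,0]},{"gripper":20,"travel":[1.5,40,0],"twist":[0,0,0]},{"gripper":20,"travel":[1.5,40,0],"twist":[0,0,0]},{"gripper":20,"travel":[1.5,40,0],"twist":[0,0,0]},{"gripper":20,"travel":[1.5,40,0],"twist":[0,0,0]},{"gripper":20,"travel":[1.5,40,0],"twist":[0,0,0]},{"gripper":20,"travel":[1.5,40,0],"twist":[0,0,0]}]'
python3 -m crank '[{"gripper":20,"travel":[1.5,40,0],"twist":[0,0,0]},{"gripper":20,"travel":[1.5,40,0],"twist":[0,0,0]},{"gripper":20,"travel":[1.5,40,0],"twist":[0,0,0]},{"gripper":20,"travel":[1.5,40,0],"twist":[0,0,0]},{"gripper":20,"travel":[1.5,40,0],"twist":[0,0,0]},{"gripper":20,"travel":[2,40,0],"twist":[0,0,0]},{"gripper":20,"travel":[2,30,0],"twist":[0,0,0]},{"gripper":20,"travel":[0,15,0],"twist":[0,0,0]},{"gripper":20,"travel":[0,0,0],"twist":[0,0,0]}]'
python3 - <<'E'
from h import *
save('wrist','w7');go(.478,.279,.0176,173.8)
E
```

```text
time: 19.45
ee_pos: [0.4603, 0.0071, 0.2456]
tcp_rot: [180.0, -0.1, 173.5]
wrist_force: [0.5, -0.1, -0.8]
opening: 0.0331
grasp_force: 25.4
time: 20.58
ee_pos: [0.4802, 0.2901, 0.2458]
tcp_rot: [-180.0, -0.1, 173.8]
wrist_force: [-0.8, 0.2, 0.6]
opening: 0.0333
grasp_force: 25.4
twist [-0.001 -0.001 -0.001] travel after turn [  1.2 -10.5 228.5]
```

View pics/w7.png

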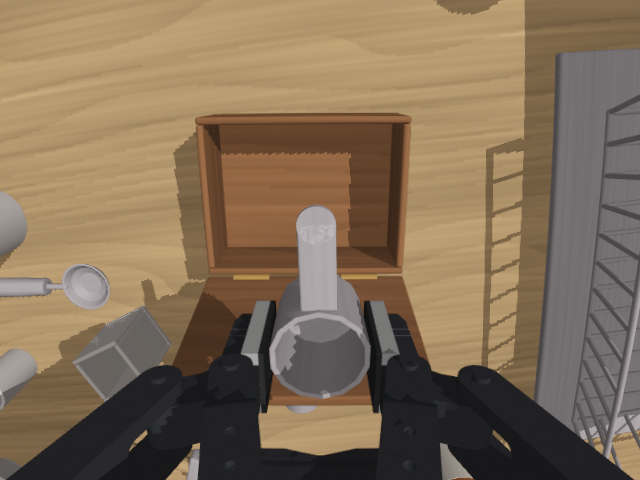

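The open box is below: rim corners at (198,118), (409,118), (403,270) and (209,270). The cup is held at (320,350) with its tab up-image. Check the box centre from these corners, and start down.

```bash
python3 - <<'E'
from h import *
c,f=cal('wrist');P=[onz(c,f,u,v,.062) for u,v in[(198,118),(409,118),(403,270),(209,270)]];print(np.round(P,4),np.mean(P,0))
E
python3 -m crank '[{"gripper":20,"travel":[0,-5,15],"twist":[0,0,0]},{"gripper":20,"travel":[0,-5,30],"twist":[0,0,0]},{"gripper":20,"travel":[0,0,30],"twist":[0,0,0]},{"gripper":20,"travel":[0,0,20],"twist":[0,0,0]}]'
```

```text
[[0.4039 0.205  0.062 ]
 [0.4215 0.3638 0.062 ]
 [0.5453 0.3532 0.062 ]
 [0.5277 0.1902 0.062 ]] [0.47458001 0.27804812 0.062     ]
time: 21.12
ee_pos: [0.4793, 0.278, 0.1503]
tcp_rot: [-180.0, -0.1, 173.6]
wrist_force: [-0.7, 0.1, -0.0]
opening: 0.0331
grasp_force: 25.4
```

```bash
python3 -m crank '[{"gripper":20,"travel":[0,0,25],"twist":[0,0,0]},{"gripper":20,"travel":[0,0,30],"twist":[0,0,0]},{"gripper":20,"travel":[0,0,30],"twist":[0,0,0]},{"gripper":20,"travel":[0,0,25],"twist":[0,0,0]},{"gripper":20,"travel":[0,0,12],"twist":[0,0,0]},{"gripper":20,"travel":[0,0,4],"twist":[0,0,0]},{"gripper":20,"travel":[0,0,2],"twist":[0,0,0]},{"gripper":20,"travel":[0,0,1.5],"twist":[0,0,0]},{"gripper":20,"travel":[0,0,0],"twist":[0,0,0]}]'
```

```text
time: 22.25
ee_pos: [0.4797, 0.2799, 0.0224]
tcp_rot: [180.0, 0.0, 173.8]
wrist_force: [-0.1, 0.3, -0.7]
opening: 0.0336
grasp_force: 25.4
```

```bash
python3 -m crank '[{"gripper":20,"travel":[0,0,2],"twist":[0,0,0]},{"gripper":20,"travel":[0,0,1.5],"twist":[0,0,0]},{"gripper":20,"travel":[0,0,1.5],"twist":[0,0,0]},{"gripper":20,"travel":[0,0,0],"twist":[0,0,0]}]'
```

```text
time: 22.75
ee_pos: [0.4794, 0.2797, 0.0168]
tcp_rot: [-180.0, -0.0, 173.8]
wrist_force: [-0.0, 0.4, -0.7]
opening: 0.0329
grasp_force: 25.4
```

```bash
python3 -m crank '[{"gripper":20,"travel":[0,0,1.5],"twist":[0,0,0]},{"gripper":20,"travel":[0,0,1],"twist":[0,0,0]},{"gripper":20,"travel":[0,0,0],"twist":[0,0,0]}]'
```

```text
time: 23.12
ee_pos: [0.4797, 0.2798, 0.0156]
tcp_rot: [180.0, 0.0, 173.8]
wrist_force: [-3.6, -2.7, 8.5]
opening: 0.0331
grasp_force: 26.2
```

```bash
python3 -m crank '[{"gripper":50,"travel":[0,0,0],"twist":[0,0,0]},{"gripper":50,"travel":[0,0,0],"twist":[0,0,0]},{"gripper":50,"travel":[0,0,0],"twist":[0,0,0]},{"gripper":50,"travel":[0,0,-15],"twist":[0,0,0]},{"gripper":50,"travel":[0,0,-30],"twist":[0,0,0]},{"gripper":50,"travel":[0,0,-40],"twist":[0,0,0]},{"gripper":55,"travel":[0,0,-40],"twist":[0,0,0]},{"gripper":60,"travel":[0,0,-40],"twist":[0,0,0]},{"gripper":60,"travel":[0,0,-40],"twist":[0,0,0]},{"gripper":60,"travel":[0,0,-15],"twist":[0,0,0]},{"gripper":60,"travel":[0,0,0],"twist":[0,0,0]}]'
python3 - <<'E'
from h import *
save('wrist','w8');go(.588,.2666,.225,173.8)
E
```

```text
time: 24.5
ee_pos: [0.4799, 0.2799, 0.2353]
tcp_rot: [179.9, 0.0, 173.8]
wrist_force: [0.8, 0.5, 0.2]
opening: 0.0597
grasp_force: 0.0
twist [-0.    -0.001 -0.   ] travel after turn [-109.2   -1.3    8.9]
```

View pics/w8.png

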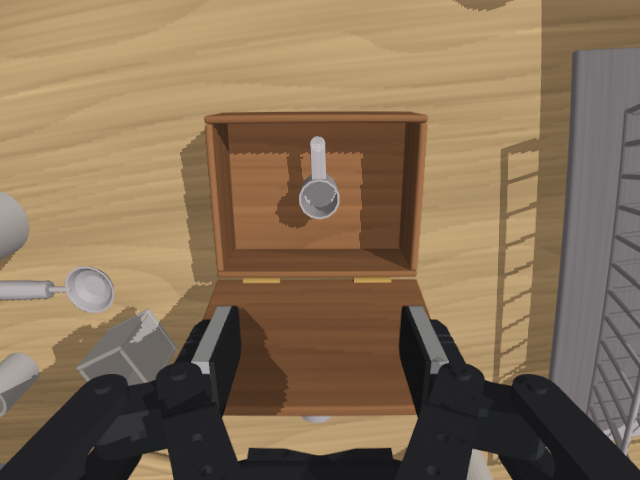

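The measure stands upright in the box at (320,198), tab towards the knob side and clear of the walls. Next I'll regrip the knob and swing the lid down.

```bash
python3 -m crank '[{"gripper":60,"travel":[-20,0,0],"twist":[0,0,0]},{"gripper":60,"travel":[-35,-1,0],"twist":[0,0,0]},{"gripper":60,"travel":[-35,-1,0],"twist":[0,0,0]},{"gripper":60,"travel":[-20,0,0],"twist":[0,0,0]},{"gripper":60,"travel":[0,0,15],"twist":[0,0,0]},{"gripper":60,"travel":[0,0,25],"twist":[0,0,0]},{"gripper":60,"travel":[2,0,25],"twist":[0,0,0]},{"gripper":60,"travel":[2,0,18],"twist":[0,0,0]},{"gripper":60,"travel":[0,0,7],"twist":[0,0,0]}]'
python3 -m crank '[{"gripper":10,"travel":[0,0,0],"twist":[0,0,0]},{"gripper":10,"travel":[0,0,0],"twist":[0,0,0]},{"gripper":10,"travel":[0,0,0],"twist":[0,0,0]},{"gripper":10,"travel":[0,0,0],"twist":[0,0,0]},{"gripper":10,"travel":[0,0,0],"twist":[0,0,0]}]' 30
```

```text
time: 25.68
ee_pos: [0.5835, 0.2657, 0.1414]
tcp_rot: [-179.9, -0.2, 173.8]
wrist_force: [0.2, -0.6, -0.1]
opening: 0.0599
grasp_force: 0.0
time: 26.3
ee_pos: [0.585, 0.2664, 0.1451]
tcp_rot: [180.0, 0.0, 173.8]
wrist_force: [0.8, 1.2, 4.0]
opening: 0.0239
grasp_force: 30.0
```

```bash
python3 -m crank '[{"gripper":10,"travel":[7.6,0,-2.7],"twist":[0,0,0]},{"gripper":10,"travel":[7.7,0,-2.7],"twist":[0,0,0]},{"gripper":10,"travel":[8.9,0,-1.9],"twist":[0,0,0]},{"gripper":10,"travel":[9,0,-1.3],"twist":[0,0,0]},{"gripper":10,"travel":[9.1,0,-0.4],"twist":[0,0,0]},{"gripper":10,"travel":[9.1,0,0.4],"twist":[0,0,0]},{"gripper":10,"travel":[9,0,1.3],"twist":[0,0,0]},{"gripper":10,"travel":[8.9,0,1.9],"twist":[0,0,0]},{"gripper":10,"travel":[8.7,0,2.7],"twist":[0,0,0]},{"gripper":10,"travel":[8.4,0,3.5],"twist":[0,0,0]},{"gripper":10,"travel":[8.1,0,4.2],"twist":[0,0,0]},{"gripper":10,"travel":[7.7,0,4.9],"twist":[0,0,0]}]'
python3 -m crank '[{"gripper":10,"travel":[7.2,0,5.6],"twist":[0,0,0]},{"gripper":10,"travel":[6.7,0,6.1],"twist":[0,0,0]},{"gripper":10,"travel":[6.1,0,6.7],"twist":[0,0,0]},{"gripper":10,"travel":[5.6,0,7.2],"twist":[0,0,0]},{"gripper":10,"travel":[4.9,0,7.7],"twist":[0,0,0]},{"gripper":10,"travel":[4.2,0,8.1],"twist":[0,0,0]},{"gripper":10,"travel":[3.5,0,8.4],"twist":[0,0,0]},{"gripper":10,"travel":[1.5,0,4],"twist":[0,0,0]},{"gripper":10,"travel":[0,0,2],"twist":[0,0,0]},{"gripper":10,"travel":[0,0,0],"twist":[0,0,0]}]'
```

```text
time: 27.8
ee_pos: [0.4819, 0.2773, 0.1367]
tcp_rot: [179.9, -0.0, 173.8]
wrist_force: [-7.5, -2.1, 14.9]
opening: 0.0242
grasp_force: 32.1
time: 29.05
ee_pos: [0.4408, 0.2815, 0.0785]
tcp_rot: [-180.0, -0.3, 173.8]
wrist_force: [-11.2, 1.0, 6.2]
opening: 0.0238
grasp_force: 32.2
```

```bash
python3 -m crank '[{"gripper":10,"travel":[0,0,1.5],"twist":[0,0,0]},{"gripper":10,"travel":[0,0,1.5],"twist":[0,0,0]},{"gripper":10,"travel":[0,0,0],"twist":[0,0,0]}]'
```

```text
time: 29.42
ee_pos: [0.441, 0.2816, 0.078]
tcp_rot: [180.0, -0.2, 173.8]
wrist_force: [-18.5, -3.7, 25.3]
opening: 0.024
grasp_force: 33.8
```

The knob now sits 7 mm lower than at the start and meets a hard stop at 25 N, so the lid is shut. Release it, rise and go back to the stack.

```bash
python3 -m crank '[{"gripper":60,"travel":[0,0,0],"twist":[0,0,0]},{"gripper":60,"travel":[0,0,0],"twist":[0,0,0]},{"gripper":60,"travel":[0,0,0],"twist":[0,0,0]},{"gripper":60,"travel":[0,0,-15],"twist":[0,0,0]},{"gripper":60,"travel":[0,0,-30],"twist":[0,0,0]},{"gripper":60,"travel":[0,0,-35],"twist":[0,0,0]},{"gripper":60,"travel":[0,-20,-30],"twist":[0,0,-0.1]}]'
python3 - <<'E'
from h import *
save('scene','s9');t=cal('top');print('small',onz(*t,442,227.5,.058),'glass',onz(*t,411,163,.09));go(.43,-.2884,.18,180)
E
```

```text
time: 30.3
ee_pos: [0.4416, 0.2622, 0.1879]
tcp_rot: [179.9, 0.0, 179.7]
wrist_force: [1.3, -0.4, -0.2]
opening: 0.0598
grasp_force: 0.0
small [ 0.44141348 -0.28876504  0.058     ] glass [ 0.55862062 -0.22517153  0.09      ]
twist [ 0.002  0.004 -0.001] travel after turn [  12.2 -548.9   12.2]
```

```bash
python3 -m crank '[{"gripper":70,"travel":[0,-20,0],"twist":[0,0,0]},{"gripper":70,"travel":[0,-35,0],"twist":[0,0,0]},{"gripper":70,"travel":[0,-40,0],"twist":[0,0,0]},{"gripper":70,"travel":[0,-40,0],"twist":[0,0,0]},{"gripper":70,"travel":[0,-40,0],"twist":[0,0,0]},{"gripper":70,"travel":[0,-40,0],"twist":[0,0,0]},{"gripper":70,"travel":[0,-40,0],"twist":[0,0,0]},{"gripper":70,"travel":[0,-40,0],"twist":[0,0,0]},{"gripper":70,"travel":[0,-40,0],"twist":[0,0,0]},{"gripper":70,"travel":[0,-40,0],"twist":[0,0,0]},{"gripper":70,"travel":[0,-40,0],"twist":[0,0,0]},{"gripper":70,"travel":[0,-40,0],"twist":[0,0,0]}]'
python3 -m crank '[{"gripper":70,"travel":[0,-40,0],"twist":[0,0,0]},{"gripper":70,"travel":[4,-30,4],"twist":[0,0,0]},{"gripper":70,"travel":[4,-20,4],"twist":[0,0,0]},{"gripper":70,"travel":[4,-4,4],"twist":[0,0,0]},{"gripper":70,"travel":[0,0,0],"twist":[0,0,0]}]'
python3 - <<'E'
from h import *
a=cal('wrist');save('wrist','w10');print([pix(*a,np.array(p)).round(1) for p in[(.4414,-.2888,.058),(.440,-.2884,.04)]]);go(.4414,-.2888,.045,180)
b=cv2.imread('pics/w10.png');s=cv2.imread('pics/s9.png')
cv2.imwrite('pics/w10c.png',np.hstack([cv2.resize(b[140:380,160:480],(400,300)),cv2.resize(s[180:300,420:580],(400,300))]))
E
```

```text
time: 31.85
ee_pos: [0.4365, -0.1949, 0.185]
tcp_rot: [180.0, -0.1, 179.4]
wrist_force: [0.5, 0.5, 0.2]
opening: 0.0699
grasp_force: 0.0
time: 32.48
ee_pos: [0.4242, -0.2866, 0.1732]
tcp_rot: [179.9, -0.1, 179.5]
wrist_force: [0.7, -0.8, -0.2]
opening: 0.07
grasp_force: 0.0
[array([316.1, 254.5]), array([316.9, 243.3])]
twist [ 0.001 -0.001 -0.009] travel after turn [-16.8  -2.3 128.6]
```

View pics/w10c.png

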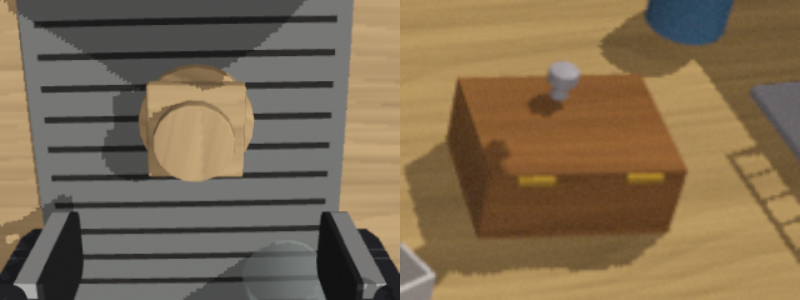

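Left panel: the small lid is at full-picture px (316,252), within 2 px of the prediction, and the square lid is aligned with the image axes. Right panel: the box is shut. Grasp the small lid.

```bash
python3 -m crank '[{"gripper":70,"travel":[-8,-2,10],"twist":[0,0,-0.009]},{"gripper":70,"travel":[-8,0,25],"twist":[0,0,0]},{"gripper":70,"travel":[0,0,30],"twist":[0,0,0]},{"gripper":70,"travel":[0,0,30],"twist":[0,0,0]},{"gripper":70,"travel":[0,0,25],"twist":[0,0,0]},{"gripper":70,"travel":[0,0,11],"twist":[0,0,0]},{"gripper":70,"travel":[0,0,0],"twist":[0,0,0]}]' 25
python3 -m crank '[{"gripper":30,"travel":[0,0,0],"twist":[0,0,0]},{"gripper":30,"travel":[0,0,0],"twist":[0,0,0]},{"gripper":30,"travel":[0,0,0],"twist":[0,0,0]},{"gripper":30,"travel":[0,0,0],"twist":[0,0,0]},{"gripper":30,"travel":[0,0,0],"twist":[0,0,0]}]' 25
```

```text
time: 33.4
ee_pos: [0.4407, -0.2887, 0.0422]
tcp_rot: [180.0, -0.1, -179.9]
wrist_force: [-0.0, -0.5, -0.0]
opening: 0.0701
grasp_force: 0.0
time: 34.02
ee_pos: [0.4413, -0.2895, 0.044]
tcp_rot: [-180.0, 0.1, -180.0]
wrist_force: [-0.2, 1.8, 5.4]
opening: 0.0429
grasp_force: 25.3
```

```bash
python3 -m crank '[{"gripper":30,"travel":[0,0,-8],"twist":[0,0,0]},{"gripper":30,"travel":[0,0,-25],"twist":[0,0,0]},{"gripper":30,"travel":[0,0,-35],"twist":[0,0,0]},{"gripper":30,"travel":[0,0,-35],"twist":[0,0,0]},{"gripper":30,"travel":[-5,5,-30],"twist":[0,0,0]},{"gripper":30,"travel":[-20,21,-15],"twist":[0,0,0]},{"gripper":30,"travel":[-29,30,0],"twist":[0,0,0]},{"gripper":30,"travel":[-29,30,0],"twist":[0,0,0]},{"gripper":30,"travel":[-29,30,0],"twist":[0,0,0]},{"gripper":30,"travel":[-29,30,0],"twist":[0,0,0]},{"gripper":30,"travel":[-29,30,0],"twist":[0,0,0]},{"gripper":30,"travel":[-16,30,15],"twist":[0,0,0]}]'
python3 -m crank '[{"gripper":30,"travel":[-6,25,30],"twist":[0,0,0]},{"gripper":30,"travel":[0,10,30],"twist":[0,0,0]},{"gripper":30,"travel":[0,0,10],"twist":[0,0,0]},{"gripper":30,"travel":[0,0,0],"twist":[0,0,0]}]'
python3 - <<'E'
from h import *
a=cal('wrist');im=save('wrist','w11');print(pix(*a,np.array((.642,-.077,.06))).round(1));go(.642,-.077,.057,180)
save('top','t11')
E
```

```text
time: 35.52
ee_pos: [0.6282, -0.0821, 0.1766]
tcp_rot: [-180.0, 0.1, -180.0]
wrist_force: [0.8, -0.6, -0.4]
opening: 0.0427
grasp_force: 25.5
time: 36.02
ee_pos: [0.6324, -0.0486, 0.1058]
tcp_rot: [180.0, -0.1, 180.0]
wrist_force: [-0.0, -0.0, -0.0]
opening: 0.0426
grasp_force: 25.5
[261.9 290.3]
twist [ 0.  0. -0.] travel after turn [ -9.1 -28.2  49.8]
```

View pics/w11.png

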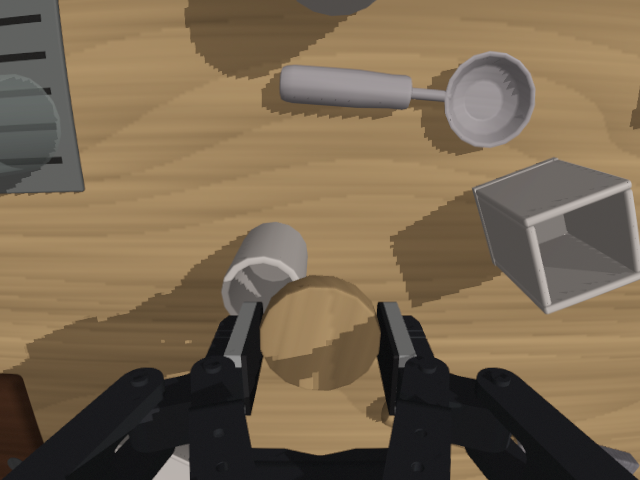

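The held lid is at (320,332) and level. The small jar's rim arc is at (222–307, 258), so I'm about 28 mm too far in y. I'll fit the rim from three outer points.

```bash
cat >> h.py <<'E'
from scipy.optimize import least_squares
def circ(a,pts,z,r):
    P=np.array([onz(*a,u,v,z)[:2] for u,v in pts]); s=least_squares(lambda c:np.hypot(*(P-c).T)-r,P.mean(0)+[0.01,0]); return s.x.round(4),np.abs(s.fun).max().round(4)
E
python3 - <<'E'
from h import *
print(circ(cal('wrist'),[(223,290),(262,257),(240,264),(290,262),(307,281)],.06,.021))
E
```

```text
(array([ 0.6461, -0.0751]), np.float64(0.001))
```

```bash
python3 -m crank '[{"gripper":30,"travel":[-6,-13,0],"twist":[0,0,0]},{"gripper":30,"travel":[-5.5,-14.5,0],"twist":[0,0,0]},{"gripper":30,"travel":[0,0,15],"twist":[0,0,0]},{"gripper":30,"travel":[0,0,15],"twist":[0,0,0]},{"gripper":30,"travel":[0,0,10],"twist":[0,0,0]},{"gripper":30,"travel":[0,0,5],"twist":[0,0,0]},{"gripper":30,"travel":[0,0,0],"twist":[0,0,0]}]'
```

```text
time: 37.0
ee_pos: [0.6439, -0.0754, 0.0603]
tcp_rot: [180.0, -0.1, -180.0]
wrist_force: [0.9, -0.3, 0.1]
opening: 0.0426
grasp_force: 25.5
```

```bash
python3 -m crank '[{"gripper":30,"travel":[0,0,2],"twist":[0,0,0]},{"gripper":30,"travel":[0,0,2],"twist":[0,0,0]},{"gripper":30,"travel":[0,0,0],"twist":[0,0,0]}]'
```

```text
time: 37.38
ee_pos: [0.6447, -0.0758, 0.0578]
tcp_rot: [-180.0, 0.1, -180.0]
wrist_force: [-1.5, -0.8, 4.1]
opening: 0.0426
grasp_force: 28.4
```

```bash
python3 -m crank '[{"gripper":70,"travel":[0,0,0],"twist":[0,0,0]},{"gripper":70,"travel":[0,0,0],"twist":[0,0,0]},{"gripper":70,"travel":[0,0,0],"twist":[0,0,0]},{"gripper":70,"travel":[0,0,-15],"twist":[0,0,0]},{"gripper":70,"travel":[0,0,-30],"twist":[0,0,0]},{"gripper":70,"travel":[0,0,-30],"twist":[0,0,0]},{"gripper":70,"travel":[20,-5,-20],"twist":[0,0,0]},{"gripper":70,"travel":[20,-20,0],"twist":[0,0,0]}]'
python3 - <<'E'
from h import *
a=save('wrist','w12');b=save('scene','s12');go(.424,-.288,.17,180)
cv2.imwrite('pics/w12c.png',np.hstack([cv2.resize(a[160:400,160:480],(400,300)),cv2.resize(b[200:350,270:470],(400,300))])[:,:,::-1])
E
```

```text
time: 38.38
ee_pos: [0.6048, -0.1004, 0.1549]
tcp_rot: [-180.0, 0.2, -179.9]
wrist_force: [0.6, -0.3, -0.9]
opening: 0.0702
grasp_force: 0.0
twist [-0.     0.001 -0.001] travel after turn [ 179.3 -186.   -16.3]
```

View pics/w12c.png

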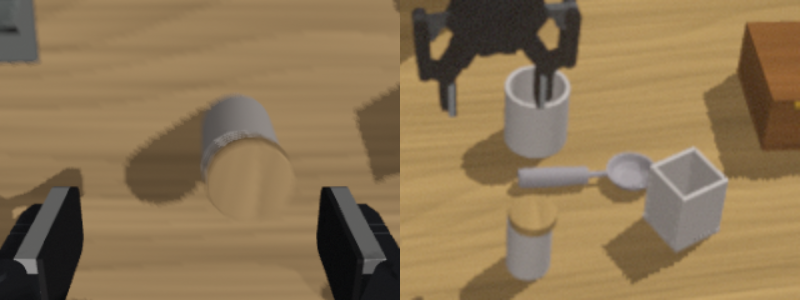

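The small lid sits level on its jar in both panels: (250,178) left, (533,213) right. I've now viewed 16 pictures, two over the allowed 14, so I'll view no more and check by numbers only. Next is the square lid.

```bash
python3 -m crank '[{"gripper":75,"travel":[20,-20,-15],"twist":[0,0,0]},{"gripper":75,"travel":[29,-30,-10],"twist":[0,0,0]},{"gripper":75,"travel":[29,-30,0],"twist":[0,0,0]},{"gripper":75,"travel":[29,-30,0],"twist":[0,0,0]},{"gripper":75,"travel":[29,-30,0],"twist":[0,0,0]},{"gripper":75,"travel":[25,-26,5],"twist":[0,0,0]},{"gripper":75,"travel":[14,-14,5],"twist":[0,0,0]},{"gripper":75,"travel":[4,-6,0],"twist":[0,0,0]},{"gripper":75,"travel":[0,0,0],"twist":[0,0,0]}]'
python3 - <<'E'
from h import *
a=cal('wrist');im=save('wrist','w13');save('top','t13')
u,v=pix(*a,np.array((.44,-.2884,.04)));print(u,v)
hsv=cv2.cvtColor(im,cv2.COLOR_RGB2HSV)
x0,y0=int(u)-90,int(v)-90
m=(hsv[...,1]>70).astype('u1');m[:y0]=0;m[y0+180:]=0;m[:,:x0]=0;m[:,x0+180:]=0
n,l,s,ce=cv2.connectedComponentsWithStats(m);i=l[int(v),int(u)];print(s[i],ce[i],onz(*a,*ce[i],.035))
# lines of the square plate
g=cv2.cvtColor(im,cv2.COLOR_RGB2GRAY);sub=g[y0:y0+180,x0:x0+180]
L=cv2.createLineSegmentDetector().detect(sub)[0][:,0]
for q in L:
    d=np.hypot(q[2]-q[0],q[3]-q[1]); p=[onz(*a,q[0]+x0,q[1]+y0,.04)[:2],onz(*a,q[2]+x0,q[3]+y0,.04)[:2]]
    if d>35: print(d.round(),(q+[x0,y0,x0,y0]).round(1),np.round(p,4).tolist())
go(.44,-.2884,.028,180)
E
```

```text
time: 39.6
ee_pos: [0.4257, -0.2866, 0.1668]
tcp_rot: [180.0, -0.0, -180.0]
wrist_force: [-0.2, 0.0, 0.2]
opening: 0.0751
grasp_force: 0.0
316.64821240001197 244.21582705481762
[ 269  191   95   93 7355] [316.21318831 239.23983685] [ 0.43814618 -0.28872754  0.035     ]
72.0 [279.1 281.5 351.6 281.9] [[0.4677, -0.3147], [0.468, -0.2639]]
73.0 [276.2 205.9 277.6 278.4] [[0.4132, -0.3151], [0.4654, -0.3158]]
178.0 [404.1 327.2 226.6 328.7] [[0.5046, -0.2243], [0.506, -0.3546]]
178.0 [404.1 157.  226.6 158.7] [[0.3809, -0.2325], [0.3821, -0.3459]]
48.0 [404.1 184.5 356.6 184.8] [[0.3987, -0.2314], [0.3991, -0.2624]]
178.0 [226.6 302.5 404.1 301.2] [[0.4845, -0.353], [0.4832, -0.2258]]
178.0 [226.6 180.5 404.1 179. ] [[0.3962, -0.3468], [0.3951, -0.2317]]
46.0 [272.9 211.6 226.6 212.3] [[0.4171, -0.3174], [0.4175, -0.3482]]
94.0 [320.4 185.  226.6 186.1] [[0.3992, -0.2859], [0.3999, -0.3471]]
48.0 [356.6 279.1 404.1 278.4] [[0.4659, -0.2605], [0.4654, -0.2271]]
39.0 [404.1 235.8 365.4 236.1] [[0.4339, -0.2292], [0.4341, -0.2555]]
178.0 [404.1 283.6 226.6 285. ] [[0.4694, -0.2268], [0.4706, -0.352]]
44.0 [360.4 255.6 404.1 255.1] [[0.4483, -0.2584], [0.4479, -0.2283]]
178.0 [404.1 305.8 226.6 307.2] [[0.4869, -0.2256], [0.4882, -0.3533]]
178.0 [226.6 324.1 404.1 322.8] [[0.5021, -0.3543], [0.5009, -0.2246]]
45.0 [404.2 259.9 359.1 260.7] [[0.4515, -0.228], [0.452, -0.2592]]
47.0 [356.6 205.7 404.1 205.5] [[0.4131, -0.262], [0.4128, -0.2306]]
48.0 [226.6 207.  274.1 206.5] [[0.4139, -0.348], [0.4136, -0.3164]]
45.0 [404.1 210.8 359.1 210.9] [[0.4164, -0.2303], [0.4166, -0.2603]]
39.0 [365.4 231.  404.1 230.8] [[0.4306, -0.2556], [0.4303, -0.2294]]
36.0 [315.4 207.9 279.  206. ] [[0.4146, -0.2892], [0.4133, -0.3132]]
45.0 [226.6 256.6 271.6 256.1] [[0.4491, -0.3504], [0.4487, -0.3193]]
37.0 [354.2 207.9 317.8 210.4] [[0.4145, -0.2636], [0.4163, -0.2876]]
twist [ 0.    -0.     0.001] travel after turn [-14.1  -2.2 138.8]
```

Plate edges from the wrist view give centre (.4405, −.288), yaw 0. Grasp.

```bash
python3 -m crank '[{"gripper":75,"travel":[-7,-1,15],"twist":[0,0,0]},{"gripper":75,"travel":[-7.5,-0.5,25],"twist":[0,0,0]},{"gripper":75,"travel":[0,0,30],"twist":[0,0,0]},{"gripper":75,"travel":[0,0,30],"twist":[0,0,0]},{"gripper":75,"travel":[0,0,25],"twist":[0,0,0]},{"gripper":75,"travel":[0,0,13],"twist":[0,0,0]},{"gripper":75,"travel":[0,0,0],"twist":[0,0,0]},{"gripper":40,"travel":[0,0,0],"twist":[0,0,0]},{"gripper":40,"travel":[0,0,0],"twist":[0,0,0]},{"gripper":40,"travel":[0,0,0],"twist":[0,0,0]},{"gripper":40,"travel":[0,0,0],"twist":[0,0,0]}]' 25
python3 -m crank '[{"gripper":40,"travel":[0,0,0],"twist":[0,0,0]},{"gripper":40,"travel":[0,0,0],"twist":[0,0,0]}]'
```

```text
time: 41.08
ee_pos: [0.4403, -0.2886, 0.0299]
tcp_rot: [-180.0, 0.1, -180.0]
wrist_force: [0.9, -0.2, 6.5]
opening: 0.0541
grasp_force: 27.0
time: 41.32
ee_pos: [0.4403, -0.2886, 0.0298]
tcp_rot: [-180.0, 0.1, -180.0]
wrist_force: [1.1, 0.8, 5.4]
opening: 0.0541
grasp_force: 27.0
```

Gripped at 54 mm. Lift, carry it near the square jar, turn it 20°, and measure the jar rim from close.

```bash
python3 -m crank '[{"gripper":40,"travel":[0,0,-8],"twist":[0,0,0]},{"gripper":40,"travel":[0,0,-25],"twist":[0,0,0]},{"gripper":40,"travel":[0,0,-35],"twist":[0,0,0]},{"gripper":40,"travel":[0,0,-35],"twist":[0,0,0]},{"gripper":40,"travel":[-5,10,-30],"twist":[0,0,0]},{"gripper":40,"travel":[-17,30,-15],"twist":[0,0,0]},{"gripper":40,"travel":[-20,36,0],"twist":[0,0,0]},{"gripper":40,"travel":[-20,36,0],"twist":[0,0,0]},{"gripper":40,"travel":[-20,36,0],"twist":[0,0,0]},{"gripper":40,"travel":[-20,36,0],"twist":[0,0,0]},{"gripper":40,"travel":[-20,36,0],"twist":[0,0,0]},{"gripper":40,"travel":[-20,36,0],"twist":[0,0,0]}]'
python3 -m crank '[{"gripper":40,"travel":[-18,30,10],"twist":[0,0,0]},{"gripper":40,"travel":[-6,20,20],"twist":[0,0,0]},{"gripper":40,"travel":[0,5,10],"twist":[0,0,0]},{"gripper":40,"travel":[0,0,0],"twist":[0,0,-0.17]},{"gripper":40,"travel":[0,0,0],"twist":[0,0,-0.176]},{"gripper":40,"travel":[0,0,0],"twist":[0,0,0]}]'
python3 - <<'E'
from h import *
a=cal('wrist');im=save('wrist','w14');save('top','t14')
C=np.array((.6155,.0774,.07));y=np.radians(19.8);K=[C+.0265*np.array([sx*np.cos(y)-sy*np.sin(y),sx*np.sin(y)+sy*np.cos(y),0]) for sx,sy in[(1,1),(-1,1),(-1,-1),(1,-1)]]
print([pix(*a,k).round(1).tolist() for k in K])
hsv=cv2.cvtColor(im,cv2.COLOR_RGB2HSV);m=((hsv[...,1]<40)&(hsv[...,2]>165)).astype('u1')
n,l,s,ce=cv2.connectedComponentsWithStats(m)
for i in range(1,n):
    if s[i,4]>150:
        pts=np.argwhere(l==i)[:,::-1].astype('f4');P=np.array([onz(*a,*p,.07)[:2] for p in pts]);r=cv2.minAreaRect((1000*P).astype('f4'));print(s[i],'rect mm',r)
go(.6155,.0774,.0708,199.8)
E
```

```text
time: 42.82
ee_pos: [0.582, -0.031, 0.177]
tcp_rot: [180.0, -0.0, -180.0]
wrist_force: [-0.1, 0.1, -0.4]
opening: 0.054
grasp_force: 26.5
time: 43.58
ee_pos: [0.605, 0.0219, 0.1365]
tcp_rot: [180.0, -0.1, -160.3]
wrist_force: [-0.2, -0.7, -0.8]
opening: 0.0542
grasp_force: 26.6
[[448.6, 345.1], [458.9, 260.6], [361.0, 260.9], [357.9, 346.1]]
[ 231    0  116   32 1019] rect mm ((498.9880065917969, -31.240039825439453), (13.518106460571289, 52.11460494995117), 19.342111587524414)
[397 263  59   7 283] rect mm ((590.7344970703125, 77.89065551757812), (2.9122838973999023, 31.679210662841797), 21.682228088378906)
[445 271  10  68 283] rect mm ((607.8497314453125, 100.49707794189453), (42.1807746887207, 2.4638686180114746), 21.53367805480957)
[   0  361   58   88 2585] rect mm ((778.3767700195312, -121.65219116210938), (78.64575958251953, 40.519996643066406), 1.6467111110687256)
twist [ 0.    -0.001 -0.004] travel after turn [-28.4  48.5  65.8]
```

The rim strips give centre (.6165, .0779) and yaw about 21.5°, which agrees with the top view. Align to yaw 201 and lower.

```bash
python3 -m crank '[{"gripper":40,"travel":[-10,15,0],"twist":[0,0,-0.02]},{"gripper":40,"travel":[-10,18,0],"twist":[0,0,0]},{"gripper":40,"travel":[-8,16,0],"twist":[0,0,0]},{"gripper":40,"travel":[0,0,15],"twist":[0,0,0]},{"gripper":40,"travel":[0,0,20],"twist":[0,0,0]},{"gripper":40,"travel":[0,0,15],"twist":[0,0,0]},{"gripper":40,"travel":[0,0,6],"twist":[0,0,0]},{"gripper":40,"travel":[0,0,0],"twist":[0,0,0]}]'
python3 -c "
from h import *
go(.616,.0776,.0708,201)"
```

```text
time: 44.68
ee_pos: [0.6143, 0.0784, 0.0804]
tcp_rot: [180.0, -0.1, -159.0]
wrist_force: [0.2, 0.1, 0.2]
opening: 0.0543
grasp_force: 26.6
twist [ 0.001 -0.001 -0.   ] travel after turn [-1.3 -1.3  9.6]
```

```bash
python3 -m crank '[{"gripper":40,"travel":[-1.3,-1,3],"twist":[0,0,0]},{"gripper":40,"travel":[0,0,3],"twist":[0,0,0]},{"gripper":40,"travel":[0,0,2.5],"twist":[0,0,0]},{"gripper":40,"travel":[0,0,0],"twist":[0,0,0]}]'; python3 -m crank '[{"gripper":40,"travel":[0,0,1],"twist":[0,0,0]},{"gripper":40,"travel":[0,0,0.8],"twist":[0,0,0]},{"gripper":40,"travel":[0,0,0],"twist":[0,0,0]}]'
```

```text
time: 45.18
ee_pos: [0.616, 0.0781, 0.072]
tcp_rot: [180.0, -0.0, -159.0]
wrist_force: [0.0, 0.7, -0.4]
opening: 0.0541
grasp_force: 26.6
time: 45.55
ee_pos: [0.6162, 0.0781, 0.0709]
tcp_rot: [180.0, 0.0, -159.0]
wrist_force: [-1.3, 0.9, 4.0]
opening: 0.054
grasp_force: 27.0
```

```bash
python3 -m crank '[{"gripper":80,"travel":[0,0,0],"twist":[0,0,0]},{"gripper":80,"travel":[0,0,0],"twist":[0,0,0]},{"gripper":80,"travel":[0,0,0],"twist":[0,0,0]},{"gripper":80,"travel":[0,0,-15],"twist":[0,0,0]},{"gripper":80,"travel":[0,0,-30],"twist":[0,0,0]},{"gripper":80,"travel":[0,0,-35],"twist":[0,0,0]},{"gripper":85,"travel":[0,0,-20],"twist":[0,0,0.183]},{"gripper":85,"travel":[0,0,0],"twist":[0,0,0.183]},{"gripper":85,"travel":[10,-20,0],"twist":[0,0,0]},{"gripper":85,"travel":[18,-34,0],"twist":[0,0,0]},{"gripper":85,"travel":[20,-38,0],"twist":[0,0,0]},{"gripper":85,"travel":[20,-38,0],"twist":[0,0,0]}]'
python3 -m crank '[{"gripper":85,"travel":[20,-38,0],"twist":[0,0,0]},{"gripper":85,"travel":[20,-38,0],"twist":[0,0,0]},{"gripper":85,"travel":[20,-38,0],"twist":[0,0,0]},{"gripper":85,"travel":[20,-38,0],"twist":[0,0,0]},{"gripper":85,"travel":[20,-38,0],"twist":[0,0,0]},{"gripper":85,"travel":[16,-30,0],"twist":[0,0,0]},{"gripper":85,"travel":[7,-15,0],"twist":[0,0,0]},{"gripper":85,"travel":[0,0,0],"twist":[0,0,0]}]'
cat > big.py <<'E'
from h import *
a=cal('wrist');im=save('wrist','w15');save('top','t15')
u,v=pix(*a,np.array((.44,-.2884,.022)));print(u,v)
hsv=cv2.cvtColor(im,cv2.COLOR_RGB2HSV);x0,y0=int(u)-80,int(v)-80
m=(hsv[...,1]>70).astype('u1');m[:y0]=0;m[y0+160:]=0;m[:,:x0]=0;m[:,x0+160:]=0
n,l,s,ce=cv2.connectedComponentsWithStats(m);i=l[int(v),int(u)];print(s[i],ce[i],onz(*a,*ce[i],.020))
k=max(cv2.findContours((l==i).astype('u1'),cv2.RETR_EXTERNAL,cv2.CHAIN_APPROX_NONE)[0],key=len)[:,0]
P=np.array([onz(*a,*p,.022)[:2]*1000 for p in k],'f4');print(cv2.fitEllipse(P),cv2.minEnclosingCircle(P))
go(.44,-.2884,.006,180)
E
python3 big.py
```

```text
time: 47.05
ee_pos: [0.5468, -0.0537, 0.1708]
tcp_rot: [-180.0, -0.0, -179.8]
wrist_force: [1.3, -0.9, -0.0]
opening: 0.085
grasp_force: 0.0
time: 48.05
ee_pos: [0.4246, -0.2876, 0.1706]
tcp_rot: [180.0, -0.0, 180.0]
wrist_force: [-0.4, -0.1, -0.6]
opening: 0.0849
grasp_force: 0.0
318.26603713514567 235.63160107083638
[ 271  191   94   92 6653] [317.97925748 236.66526379] [ 0.4414668  -0.28861516  0.02      ]
((442.0503845214844, -288.6158142089844), (67.2882308959961, 69.5002212524414), 88.61277770996094) ((442.0621032714844, -288.4075012207031), 35.21070098876953)
twist [ 0.    -0.     0.001] travel after turn [-14.7  -1.9 164.5]
```

Disc centre (.4417, −.2885), 69 mm: the large wooden lid. Grasp it.

```bash
python3 -m crank '[{"gripper":85,"travel":[-8,-1,20],"twist":[0,0,0]},{"gripper":85,"travel":[-8.5,0,35],"twist":[0,0,0]},{"gripper":85,"travel":[0,0,35],"twist":[0,0,0]},{"gripper":85,"travel":[0,0,35],"twist":[0,0,0]},{"gripper":85,"travel":[0,0,25],"twist":[0,0,0]},{"gripper":85,"travel":[0,0,11],"twist":[0,0,0]},{"gripper":85,"travel":[0,0,5],"twist":[0,0,0]},{"gripper":55,"travel":[0,0,0],"twist":[0,0,0]},{"gripper":55,"travel":[0,0,0],"twist":[0,0,0]},{"gripper":55,"travel":[0,0,0],"twist":[0,0,0]},{"gripper":55,"travel":[0,0,0],"twist":[0,0,0]},{"gripper":55,"travel":[0,0,0],"twist":[0,0,0]}]' 25
```

```text
time: 49.65
ee_pos: [0.4422, -0.2883, 0.0054]
tcp_rot: [-180.0, 0.1, -180.0]
wrist_force: [0.2, 1.6, 5.7]
opening: 0.0676
grasp_force: 28.7
```

```bash
python3 -m crank '[{"gripper":55,"travel":[0,0,-8],"twist":[0,0,0]},{"gripper":55,"travel":[0,0,-25],"twist":[0,0,0]},{"gripper":55,"travel":[0,0,-35],"twist":[0,0,0]},{"gripper":55,"travel":[0,0,-35],"twist":[0,0,0]},{"gripper":55,"travel":[-5,10,-25],"twist":[0,0,0]},{"gripper":55,"travel":[-8,30,-5],"twist":[0,0,0]},{"gripper":55,"travel":[-8,35,0],"twist":[0,0,0]},{"gripper":55,"travel":[-8,35,0],"twist":[0,0,0]},{"gripper":55,"travel":[-8,35,0],"twist":[0,0,0]},{"gripper":55,"travel":[0,25,0],"twist":[0,0,0]},{"gripper":55,"travel":[0,3,0],"twist":[0,0,0]},{"gripper":55,"travel":[0,0,0],"twist":[0,0,0]}]'
cat > jar.py <<'E'
from h import *
a=cal('wrist');im=save('wrist','w16');save('top','t16')
print(pix(*a,np.array((.475,-.040,.07))))
hsv=cv2.cvtColor(im,cv2.COLOR_RGB2HSV);m=((hsv[...,1]<40)&(hsv[...,2]>165)).astype('u1')
n,l,s,ce=cv2.connectedComponentsWithStats(m)
for i in range(1,n):
    if s[i,4]>150:
        pts=np.argwhere(l==i)[:,::-1];P=np.array([onz(*a,*p,.07)[:2]*1000 for p in pts]);
        q=least_squares(lambda c:np.hypot(*(P-c[:2]).T)-c[2],[475,-40,31],loss='soft_l1');print(s[i],P.mean(0).round(1),'circle',q.x.round(1),np.abs(q.fun).mean().round(2))
go(.475,-.04,.0644,180)
E
python3 jar.py
```

```text
time: 51.15
ee_pos: [0.4787, -0.1153, 0.1376]
tcp_rot: [-180.0, -0.0, -180.0]
wrist_force: [0.7, -0.6, -1.0]
opening: 0.0677
grasp_force: 28.4
[459.54196651 249.83067968]
[ 401  190  118  114 2163] [472.9 -40.8] circle [474.6 -39.8  30.4] 0.89
[435 309  54  12 292] [513.5 -35.8] circle [-18150.6   1803.7  18754.5] 1.02
twist [ 0.    -0.001 -0.001] travel after turn [ 3.6 75.7 73. ]
```

The rim circle is at (.4746, −.0398) with mid-wall radius 30.4 mm: the large jar, not moved. Lower the lid.

```bash
python3 -m crank '[{"gripper":55,"travel":[2,20,0],"twist":[0,0,0]},{"gripper":55,"travel":[2,30,0],"twist":[0,0,0]},{"gripper":55,"travel":[0,25.5,0],"twist":[0,0,0]},{"gripper":55,"travel":[0,0,15],"twist":[0,0,0]},{"gripper":55,"travel":[0,0,25],"twist":[0,0,0]},{"gripper":55,"travel":[0,0,18],"twist":[0,0,0]},{"gripper":55,"travel":[0,0,6],"twist":[0,0,0]},{"gripper":55,"travel":[0,0,0],"twist":[0,0,0]}]'
python3 -c "
from h import *
go(.4746,-.0398,.0644,180)"
```

```text
time: 52.25
ee_pos: [0.4745, -0.0398, 0.0732]
tcp_rot: [180.0, -0.1, 180.0]
wrist_force: [1.5, -0.3, 0.0]
opening: 0.0679
grasp_force: 28.4
twist [ 0.    -0.001 -0.   ] travel after turn [-0.1  0.   8.8]
```

```bash
python3 -m crank '[{"gripper":55,"travel":[0,0,3],"twist":[0,0,0]},{"gripper":55,"travel":[0,0,3],"twist":[0,0,0]},{"gripper":55,"travel":[0,0,1.5],"twist":[0,0,0]},{"gripper":55,"travel":[0,0,0],"twist":[0,0,0]}]'; python3 -m crank '[{"gripper":55,"travel":[0,0,1],"twist":[0,0,0]},{"gripper":55,"travel":[0,0,0.8],"twist":[0,0,0]},{"gripper":55,"travel":[0,0,0],"twist":[0,0,0]}]'
```

```text
time: 52.75
ee_pos: [0.4746, -0.0394, 0.0659]
tcp_rot: [180.0, -0.0, -180.0]
wrist_force: [0.1, 0.1, -1.3]
opening: 0.0676
grasp_force: 28.4
time: 53.12
ee_pos: [0.4747, -0.0395, 0.0644]
tcp_rot: [180.0, -0.0, -180.0]
wrist_force: [-0.4, -0.4, 2.4]
opening: 0.0676
grasp_force: 28.7
```

```bash
python3 -m crank '[{"gripper":85,"travel":[0,0,0.5],"twist":[0,0,0]},{"gripper":85,"travel":[0,0,0],"twist":[0,0,0]},{"gripper":85,"travel":[0,0,0],"twist":[0,0,0]},{"gripper":85,"travel":[0,0,-15],"twist":[0,0,0]},{"gripper":85,"travel":[0,0,-30],"twist":[0,0,0]},{"gripper":85,"travel":[0,0,-35],"twist":[0,0,0]},{"gripper":85,"travel":[10,-20,-35],"twist":[0,0,0]},{"gripper":85,"travel":[20,-30,-10],"twist":[0,0,0]},{"gripper":85,"travel":[20,-35,0],"twist":[0,0,0]},{"gripper":85,"travel":[20,-35,0],"twist":[0,0,0]},{"gripper":85,"travel":[20,-35,0],"twist":[0,0,0]},{"gripper":85,"travel":[0,-20,0],"twist":[0,0,0]}]'
cat > fin.py <<'E'
from h import *
A={n:cal(n) for n in('top','scene')};I={n:save(n,'fin_'+n) for n in A}
ref={n:cv2.imread(f'pics/{n}0.png')[:,:,::-1] for n in A}
T={'small':(.6439,-.0758,.071),'square':(.6162,.078,.081),'large':(.4747,-.0395,.081)}
for k,p in T.items():
    for n in A:
        u,v=pix(*A[n],np.array(p)).round().astype(int); hsv=cv2.cvtColor(I[n],cv2.COLOR_RGB2HSV).astype(int)
        # what changed from the first picture near the jar: the lid
        d=(np.abs(I[n].astype(int)-ref[n]).sum(2)>50)&(hsv[...,1]>60)
        w=30;m=np.zeros_like(d);m[v-w:v+w,u-w:u+w]=d[v-w:v+w,u-w:u+w]
        m=cv2.morphologyEx(m.astype('u1'),cv2.MORPH_OPEN,np.ones((3,3)))
        nn,l,s,ce=cv2.connectedComponentsWithStats(m)
        i=1+np.argmax(s[1:,4]) ;print(k,n,'pred',u,v,'blob',s[i],ce[i].round(1),'at',onz(*A[n],*ce[i],p[2]-.003).round(4))
for n in A:
    u,v=pix(*A[n],np.array((.4403,.2844,.094))).round().astype(int);g=cv2.cvtColor(I[n],cv2.COLOR_RGB2HSV).astype(int)
    m=np.zeros(g.shape[:2],'u1');m[v-14:v+14,u-14:u+14]=(g[v-14:v+14,u-14:u+14,1]<60)&(g[v-14:v+14,u-14:u+14,2]>90)
    q=np.argwhere(m).mean(0)[::-1];print('knob',n,(u,v),q,m.sum());A[n+'r']=ray(*A[n],*q)
print('knob',tri(A['topr'],A['scener']))
print(bot.get_obs()['time'],bot.get_obs()['q'].round(1))
E
python3 fin.py
```

```text
time: 54.62
ee_pos: [0.3837, -0.216, 0.1901]
tcp_rot: [-180.0, 0.1, 179.9]
wrist_force: [0.8, 0.3, -0.1]
opening: 0.0848
grasp_force: 0.0
small top pred 330 120 blob [319 111  23  21 373] [329.8 121. ] at [ 0.6427 -0.0753  0.068 ]
small scene pred 336 305 blob [324 301  24  17 318] [335.1 309.3] at [ 0.6519 -0.0779  0.068 ]
square top pred 248 133 blob [232 117  34  34 780] [248.6 133.9] at [0.6154 0.0776 0.078 ]
square scene pred 415 281 blob [396 274  40  26 593] [415.1 286. ] at [0.6258 0.0761 0.078 ]
large top pred 310 208 blob [293 192  35  35 975] [309.9 209.2] at [ 0.4736 -0.0388  0.078 ]
large scene pred 339 238 blob [322 233  34  21 568] [338.4 242.9] at [ 0.4859 -0.0421  0.078 ]
knob top (np.int64(134), np.int64(226)) [133.94285714 225.56428571] 140Traceback (most recent call last):
  File "fin.py", line 14, in <module>
    for n in A:
             ^
RuntimeError: dictionary changed size during iteration
```

All three lids are centred on their jars at home height, with the same small offset in each view. The knob is at its shut position, px (134,226). The arm is clear of everything, so I'll hand in.

```bash
python3 -c "
from workcell import bot
print(bot.job_done())"
```

```text
the job is handed in; nothing more can be done
None
```

The job is handed in at about 55 s: the measure stands upright in the shut box and each lid is home on its jar by the force and camera checks, though I viewed 16 pictures against the limit of 14.

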